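Crack a sample bottle's cap for pump-down

TASK

Get the square glass bottle, with the epoxy sample in it, ready for the vacuum pot: pick it up gently (it is glass, so keep the grip under about 50 N), keep it upright, and set it softly into the square pocket of the capping block, right down on the pocket's floor. There screw its blue cap clockwise until it bottoms out, then back it off a quarter turn, so that the air can get out during pump-down but the cap stays on its thread. Without letting go of the cap, lift the bottle straight up out of the pocket by it and finish there, still holding it, upright and clear above the block, with the cap still a quarter turn open; leave the two vials, the puck in its dish and the white jar where they are.

Things in the scene. Friction and masses are not known exactly. Their poses are not given: they have to be found in the camera images.
- bottle: Loose square clear glass bottle, upright, 0.16 to 0.26 kg with its cap. Origin: centre of its underside, z up, x and y square to the flats. Body 48 x 48 mm, 60 mm high, then shoulder and a neck up to 36 mm wide, up to z = 73 mm; above it the blue screw cap. Inside a small brown disc (fixed); blank label on the -x side, white index tick on the shoulder at +x.
- cap_top (a point): Top centre of the bottle's cap: ribbed, blue, 42 mm across, 22 mm high, on the bottle's axis; grip it across from above. Screwed down, its top is 96 mm and its rim 74 mm above the bottle's underside. The axes turn with the cap: z up, x along the white witness line (centre to rim). Bottomed out, the line points along the bottle's +x, at the index tick.
- cap (a joint): Turn of the cap on the bottle, rad: 0 = bottomed out (hard stop), + = unscrewed (counter-clockwise from above; clockwise tightens). It rises 5 mm per full turn (0.8 mm/rad), drags about 0.06 N m and stays where it is left. Starts engaged on the thread, 2.4 to 3.6 rad open; cannot come off. The bottle turns with the cap unless held.
- capping_block: Fixed aluminium plate 116 x 116 x 10 mm with four dark grey jaws round a square pocket open at the top. Origin: centre of its underside, z up, x and y square to the pocket. Pocket 50.4 x 50.4 mm; jaws straight to 36 mm, flared lips to 43 mm above the bench. The bottle fits in any of four quarter turns and then can turn only about 4 degrees.
- pocket_floor (a point): Centre of the pocket's floor, 10 mm above the bench, on the block's axis; axes parallel to the block's. The bottle's origin is here when it is seated.
- vial_1: Bystander: small white-labelled vial with a blue cap, 28 mm across, 66 mm high, standing loose. Origin: centre of its underside.
- vial_3: Bystander: small vial like the other, blue cap, 28 mm across, 66 mm high, standing loose. Origin: centre of its underside.
- epoxy_puck: Bystander: brown epoxy puck, 40 mm across, 22 mm high, lying loose in a shallow round aluminium dish 68 mm across. Origin: centre of its underside.
- sample_jar: Bystander: wide white jar with a white screw lid, 66 mm across, 76 mm high, standing loose. Origin: centre of its underside.
Not all that is in view belongs to the job. There is more than one size of the bottle; the one meant has the size given above.

How it is judged:
By the outcome, as a careful person would: the job done as asked, in the order asked, and still so for the second after the job is handed in, while the arm keeps its last pose, push and grip.
It also fails if it takes over 67 s, if anything falls off the work surface, if the arm or the gripper's body presses on something with over 40 N, if the wrist force passes 120 N, or if a joint passes its speed limit or range.

ROBOT

A 7-joint arm with a two-finger parallel gripper is mounted at the origin on a cart in front of the work surface, level with it; the furniture and walls round the work are solid. World frame = base frame: x ahead of the robot, y to its left, z up, the work surface at z = 0. Lengths are in m, angles in rad, forces in N, time in s.
With the tool pointing down it reaches from about 0.4 to 0.9 m from the base axis. Payload 5.6 kg.
Tool frame: the origin (TCP) lies between the finger pads; the fingertips stand 25 mm ahead of it and the grasp point (between the pads) lies 6 mm ahead of it; y points along the fingers, z is the direction in which the jaws open and shut, and the axes are right-handed (so a half turn about y gives the same grasp; the last joint's range is limited). The gripper opens to 92 mm and grips with 3 to 60 N. Pads are 20 mm wide; open, the fingers measure 128 mm over their backs; the gripper's body (75 mm by 189 mm) begins 69 mm behind the grasp point.
Start: joints at [-1.147, 0.468, -0.012, 1.603, 0.006, 1.071, -0.056], TCP at [0.293, 0.58, 0.24] pointing down, gripper open.
Joint ranges: [-2.53, 2.53], [-0.31, 2.02], [-1.57, 1.55], [0.28, 2.44], [-1.29, 4.43], [0.15, 1.84], [-2.92, 2.92]. Speed limits (rad/s): [2.57, 2.57, 3.14, 3.14, 3.14, 3.14, 3.14].

INTERFACE

Orientations are given as a unit quaternion [w, x, y, z].
In Python, from cell import robot, snapshot, camera_params, ticket gives the robot as it stands. The module is installed in compiled form; this text tells all that it offers.
- The arm moves only by the tool apply_moves, never from a script. Its argument "deltas" is a list of rows, each an object of numbers: "x", "y", "z": the shift along the tool's x, y, z in m; "rx", "ry", "rz": the turn, a rotation vector about the tool's x, y, z in degrees. A call has 1 to 5 rows; each row shifts and turns the commanded pose from where the row before left it, along the tool's axes as they then stand; what a row does not reach is not made up. A row lasts 1/12 s, in which the tool goes at most 41.7 mm and 7.16 degrees, less where a joint would pass 70% of its speed; a pose out of reach is approached as far as the arm can. A call with a gripper value outside its range is refused whole. "jaw" is the closure, from 0 (fully open) to 1 (shut), set as the call begins (left out, the last holds). The fingers move at their own pace and stop on an object; "newtons" is the grip in N (left out, the last holds). Time passes only in rows, so rows that do not move let the fingers close. It gives the time, the measured TCP pose, the force and the opening at its end, in the units of the state.
- robot.read_state(): the state, without advancing time (a new reading comes with each control period).
- snapshot(name): name is "scene" or "top"; returns the picture (384x512x3 uint8, blue, green, red); there is no depth.
- camera_params(name): a dict with "intrinsics" (3x3 intrinsics, pixels), "view" (4x4, takes a point from world to camera coordinates). Camera axes: x right, y down, z forward; pixel columns grow to the right and rows downward; lengths in m; the calibration is good to about 2 mm. A picture is of the moment at which its call begins. camera_params takes no time and is no camera call.
- ticket.close_job(): hands the job in, once; it reports no verdict.
The state is a dict: "clock": time; "joint_positions": joint angles; "joint_vel": joint speeds; "joint_torque": joint torques, N m; "tool_pos": TCP position; "eef_rot": TCP orientation; "wrist_force": force on the tool from outside, world axes, zero at the start; "torque": the same for the moment, N m; "finger_gap": opening from 0.0 (shut) to 1.0 (fully open).
Only numpy, scipy, OpenCV 4.12 (cv2) and the standard library are available. Lean on these libraries where they do the work, as an engineer would, in place of code of your own. Each camera call takes 0.05 s, during which the arm holds its last target.

## Working session

There is one attempt and no reset: what is moved stays moved. The work goes in short steps, Python scripts to look and compute and a tool call to move; the robot and the scene stay as the last step left them, time stands still between calls to the robot, and variables do not carry over. Pictures are saved under pics/ and viewed, and the job is handed in when it is done.

Besides the shell and the picture viewer there is one more tool, called in YAML: its name, and indented under it one key for each argument. apply_moves: Moves the arm, as the interface text tells. Its arguments: {"type":"object","properties":{"deltas":{"type":"array","items":{"type":"object","properties":{"x":{"type":"number"},"y":{"type":"number"},"z":{"type":"number"},"rx":{"type":"number"},"ry":{"type":"number"},"rz":{"type":"number"}}}},"jaw":{"type":"number"},"newtons":{"type":"number"}},"required":["deltas"]}

```bash
mkdir -p pics
python3 - <<'E'
from cell import robot,snapshot,camera_params
import cv2,numpy as np
for n in("scene","top"):
    cv2.imwrite(f"pics/{n}0.png",snapshot(n)); p=camera_params(n); print(n,np.round(p["intrinsics"],2).tolist(),np.round(p["view"],4).tolist())
s=robot.read_state()
for k,v in s.items(): print(k,np.round(v,4).tolist())
E
```

```text
scene [[364.95, 0.0, 252.11], [0.0, 364.95, 190.67], [0.0, 0.0, 1.0]] [[0.6173, -0.7865, 0.0187, -0.0735], [-0.5803, -0.4713, -0.6642, 0.5841], [0.5312, 0.3992, -0.7473, 0.4507], [0.0, 0.0, 0.0, 1.0]]
top [[444.73, 0.0, 254.44], [0.0, 444.73, 191.55], [0.0, 0.0, 1.0]] [[0.0238, -0.9997, -0.0082, 0.3795], [-0.9875, -0.0223, -0.1561, 0.6124], [0.1559, 0.0118, -0.9877, 1.1037], [0.0, 0.0, 0.0, 1.0]]
clock 0.1
joint_positions [-1.147, 0.4683, -0.0117, 1.6035, 0.006, 1.0714, -0.0563]
joint_vel [-0.0008, -0.0031, -0.0011, -0.0023, -0.0007, -0.0001, 0.0012]
joint_torque [0.0006, -52.1648, -0.0128, -24.4367, -0.0569, 0.0141, 0.0001]
tool_pos [0.2923, 0.5801, 0.2388]
eef_rot [-0.6874, 0.6884, -0.1637, 0.1635]
wrist_force [-0.5564, -0.0339, -0.2791]
torque [-0.0042, 0.0445, 0.0291]
finger_gap 1.0011
```

View pics/scene0.png

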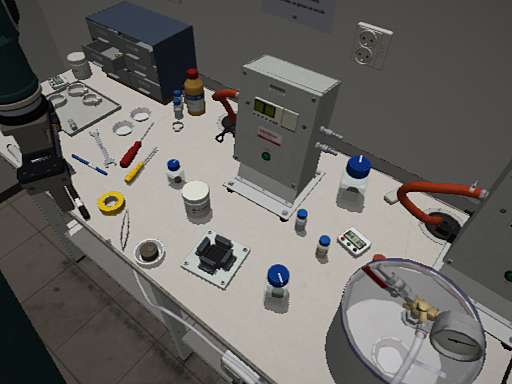

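View pics/top0.png

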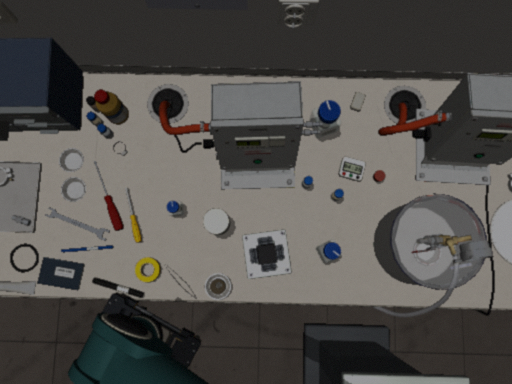

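```bash
cat > h.py <<'E'
import numpy as np,cv2
from cell import camera_params
P={n:camera_params(n) for n in("scene","top")}
def ray(n,uv):
    K=np.array(P[n]["intrinsics"]);V=np.array(P[n]["view"])
    d=np.linalg.inv(K)@[uv[0],uv[1],1]; R=V[:3,:3]
    return -R.T@V[:3,3], R.T@d/np.linalg.norm(d)
def onz(n,uv,z):
    c,d=ray(n,uv); return c+d*(z-c[2])/d[2]
def proj(n,p):
    K=np.array(P[n]["intrinsics"]);V=np.array(P[n]["view"])
    q=K@(V[:3,:3]@np.asarray(p)+V[:3,3]); return q[:2]/q[2]
def two(a,b):
    (c1,d1),(c2,d2)=ray("scene",a),ray("top",b)
    t=np.linalg.lstsq(np.c_[d1,-d2],c2-c1,rcond=None)[0]
    return (c1+d1*t[0]+c2+d2*t[1])/2, np.linalg.norm(c1+d1*t[0]-c2-d2*t[1])
E
python3 - <<'E'
import cv2,numpy as np
from h import *
for n in("scene","top"):
    im=cv2.imread(f"pics/{n}0.png"); h=cv2.cvtColor(im,cv2.COLOR_BGR2HSV)
    m=cv2.inRange(h,(100,140,60),(125,255,255))
    k,l,s,c=cv2.connectedComponentsWithStats(m)
    for i in range(1,k):
        if s[i,4]>25: print(n,s[i].tolist(),np.round(c[i],1))
s=cv2.imread("pics/scene0.png");t=cv2.imread("pics/top0.png")
def crop(im,x,y,w,f): return cv2.resize(im[y:y+w,x:x+w],(w*f,w*f),interpolation=cv2.INTER_CUBIC)
a=np.hstack([crop(s,240,250,70,5),crop(t,295,215,70,5)])
b=np.hstack([crop(s,325,145,70,5),crop(t,295,80,70,5)])
cv2.imwrite("pics/c1.png",np.vstack([a])); cv2.imwrite("pics/c2.png",b)
cv2.imwrite("pics/c3.png",np.hstack([crop(s,178,225,75,5),crop(t,230,217,75,5)]))
E
```

```text
scene [173, 90, 8, 4, 26] [176.7  91.6]
scene [173, 98, 7, 5, 26] [176.   99.9]
scene [72, 155, 16, 10, 39] [ 79.9 159.2]
scene [348, 156, 23, 16, 259] [359.2 163.3]
scene [168, 159, 11, 9, 63] [172.6 163.3]
scene [298, 209, 9, 9, 61] [302.1 212.7]
scene [320, 236, 10, 8, 66] [324.6 239.3]
scene [268, 264, 21, 20, 282] [277.9 273.2]
top [319, 101, 21, 20, 292] [329.4 110.8]
top [87, 112, 7, 7, 39] [ 90.3 115.3]
top [98, 124, 7, 8, 45] [100.9 127.4]
top [304, 177, 8, 8, 51] [307.8 180.3]
top [335, 190, 8, 8, 51] [338.6 193.1]
top [167, 202, 12, 10, 85] [172.4 206.7]
top [324, 243, 16, 16, 188] [331.3 250.2]
top [62, 248, 24, 4, 40] [ 74.1 249.4]
```

View pics/c1.png

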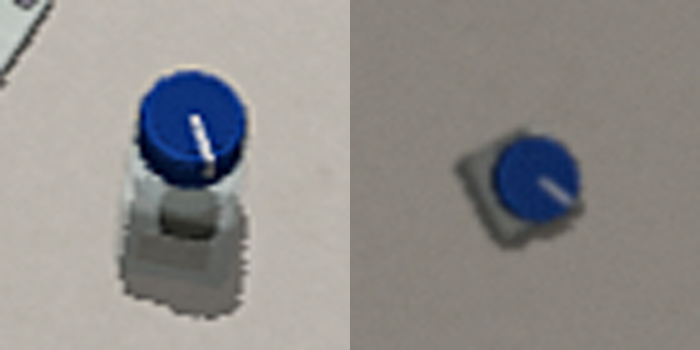

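View pics/c2.png

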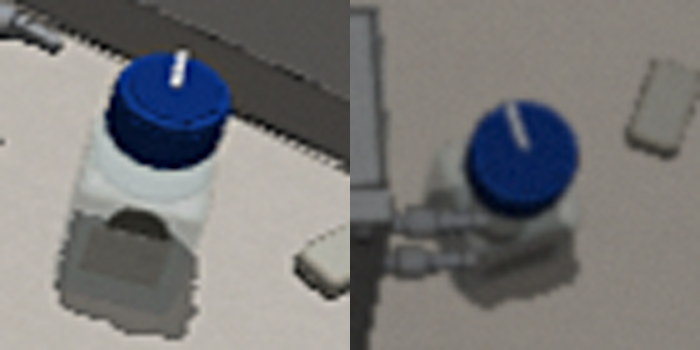

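View pics/c3.png

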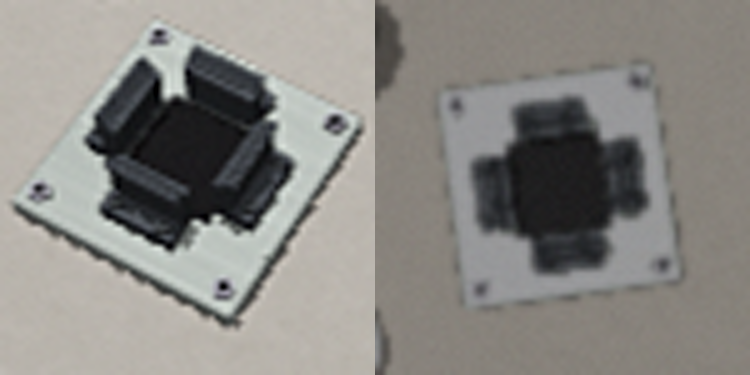

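Run:
```python
import cv2,numpy as np
from h import *
from scipy.spatial.transform import Rotation as R
print("base px",proj("top",[0,0,0]),proj("scene",[0,0,0.]))
# cap top z~.0985: top face centre + two-view
s=cv2.imread("pics/scene0.png");t=cv2.imread("pics/top0.png")
for n,im,(x0,y0,w) in(("top",t,(310,230,45)),("scene",s,(262,258,32))):
    h=cv2.cvtColor(im[y0:y0+w,x0:x0+w],cv2.COLOR_BGR2HSV)
    m=cv2.inRange(h,(100,110,40),(130,255,255))
    c,_=cv2.findContours(m,cv2.RETR_EXTERNAL,cv2.CHAIN_APPROX_NONE); c=max(c,key=cv2.contourArea)
    hu=cv2.convexHull(c)+[[x0,y0]]; e=cv2.fitEllipse(hu); print(n,e,cv2.minEnclosingCircle(hu))
    print(onz(n,e[0],.0985),onz(n,e[0],.087))
# plate
h=cv2.cvtColor(t,cv2.COLOR_BGR2HSV); roi=t[225:285,235:300]
print(roi[::10,::10].tolist()[0][:4], t[240,252],t[220,240],t[280,300], t[235:262:3,285:292].mean(-1).astype(int).tolist())
# witness line in top: ends
print("pot edge",onz("top",(388,245),.2),onz("top",(388,245),0), onz("top",(485,245),.2))
for nm,p,z in(("v1",(307.8,180.3),.066),("v3",(338.6,193.1),.066),("jar",(216,221),.076),("puck",(218,286),.02),("vial left",(172.4,206.7),.066),("meter bottom",(258,186),.0)): print(nm,onz("top",p,z).round(3))
s=__import__("cell").robot.read_state()
q=s["eef_rot"]; print(R.from_quat([q[1],q[2],q[3],q[0]]).as_matrix().round(3))
```

```text
base px [407.35196046 438.30968054] [192.6209638  663.62935608]
top ((331.72601318359375, 250.4647674560547), (16.119958877563477, 17.04885482788086), 147.7059783935547) ((331.5454406738281, 250.5454559326172), 8.578845024108887)
[0.45516347 0.2019384  0.0985    ] [0.45549646 0.20006111 0.087     ]
scene ((277.64471435546875, 275.54815673828125), (21.70184326171875, 23.23393440246582), 6.2103753089904785) ((278.0, 275.5), 11.672718048095703)
[0.45118404 0.20105852 0.0985    ] [0.45679597 0.20405328 0.087     ]
[[114, 120, 124], [125, 131, 137], [124, 129, 135], [123, 130, 135]] [154 152 151] [124 131 136] [124 131 136] [[132, 108, 122, 130, 132, 128, 128], [142, 123, 125, 128, 128, 128, 131], [150, 133, 115, 125, 130, 131, 129], [151, 138, 106, 121, 130, 128, 131], [151, 149, 135, 124, 127, 129, 128], [152, 152, 140, 108, 123, 129, 131], [153, 152, 146, 125, 126, 129, 129], [142, 154, 151, 135, 100, 120, 128], [150, 151, 152, 137, 114, 122, 128]]
pot edge [0.46709641 0.09465989 0.2       ] [0.47589549 0.03696221 0.        ] [ 0.4721033  -0.11815284  0.2       ]
v1 [0.633 0.257 0.066]
v3 [0.602 0.179 0.066]
jar [0.522 0.488 0.076]
puck [0.36  0.482 0.02 ]
vial left [0.557 0.601 0.066]
meter bottom [0.627 0.385 0.   ]
[[ 0.893 -0.001  0.45 ]
 [-0.45  -0.001  0.893]
 [ 0.    -1.    -0.001]]
```

```bash
cat > blk.py <<'E'
import cv2,numpy as np
from h import *
def block(t):
    x0,y0=232,222
    b=cv2.GaussianBlur(t[y0:y0+66,x0:x0+66].astype(np.float32),(0,0),.8)
    m=((b[...,2]-b[...,0]<4)).astype(np.uint8)
    m=cv2.morphologyEx(m,cv2.MORPH_OPEN,np.ones((3,3)))
    c,_=cv2.findContours(m,cv2.RETR_EXTERNAL,cv2.CHAIN_APPROX_NONE); c=max(c,key=cv2.contourArea)
    return m,(c+[[x0,y0]])
E
python3 - <<'E'
from blk import *
t=cv2.imread("pics/top0.png"); m,c=block(t)
P_=np.array([onz("top",p,.010)[:2] for p in c[:,0]],np.float32)
r=cv2.minAreaRect((P_*1000).astype(np.float32)); print(r); print(cv2.boxPoints(r).round(1).tolist())
cv2.imwrite("pics/m.png",cv2.resize(m*255,None,fx=6,fy=6,interpolation=0))
# pocket: dark region
g=cv2.cvtColor(t,cv2.COLOR_BGR2GRAY)[222:288,232:298]
for th in (22,28,35):
    k,l,s,ce=cv2.connectedComponentsWithStats((g<th).astype(np.uint8)); i=1+np.argmax(s[1:,4]); print(th,s[i],ce[i]+[232,222],onz("top",ce[i]+[232,222],.01),onz("top",ce[i]+[232,222],.043))
# hull of jaws top: corners by eye in 5x crop (z=.043) 
print("captop",two((278.7,273),(331.6,250.2)))
c0,_=ray("top",(0,0)); print(c0)
# bottle body corners, crop c1 right coords ->px
f=lambda x,y:(295+(x-350)/5,215+y/5)
for q in ((458,165),(525,128),(510,248),(580,215)):
    print(q,onz("top",f(*q),.06).round(4),onz("top",f(*q),0).round(4))
a=onz("top",f(540,180),.0985);b=onz("top",f(577,208),.0985); print("witness",a,b,np.degrees(np.arctan2(*(b-a)[1::-1])))
f2=lambda x,y:(240+x/5,250+y/5)
a=onz("scene",f2(194,116),.0985);b=onz("scene",f2(211,170),.0985); print("witness sc",a,b,np.degrees(np.arctan2(*(b-a)[1::-1])))
E
```

```text
((445.3975524902344, 359.0841369628906), (114.85088348388672, 114.21800231933594), 8.759084701538086)
[[379.8999938964844, 406.79998779296875], [397.29998779296875, 293.8999938964844], [510.79998779296875, 311.3999938964844], [493.5, 424.29998779296875]]
22 [31 23  3  1  3] [264. 245.] [0.46779422 0.36548352 0.01      ] [0.46655684 0.36588786 0.043     ]
28 [29 22 13  4 26] [267.38461538 245.23076923] [0.46740026 0.35656388 0.01      ] [0.46617391 0.35721791 0.043     ]
35 [ 24  21  21  22 332] [266.13554217 253.35542169] [0.44613572 0.359433   0.01      ] [0.44550464 0.36000671 0.043     ]
captop (array([0.45589306, 0.20234507, 0.10015494]), np.float64(0.0004409780759319812))
[0.42359222 0.37992746 1.18883558]
(458, 165) [0.4615 0.2336 0.06  ] [0.4635 0.2259 0.    ]
(525, 128) [0.4809 0.1999 0.06  ] [0.4839 0.1904 0.    ]
(510, 248) [0.4209 0.2076 0.06  ] [0.4208 0.1984 0.    ]
(580, 215) [0.4381 0.1725 0.06  ] [0.4389 0.1615 0.    ]
witness [0.45394761 0.19885533 0.0985    ] [0.44091653 0.18101036 0.0985    ] -126.13834524339214
witness sc [0.45664875 0.20222889 0.0985    ] [0.44218642 0.18414294 0.0985    ] -128.64738185974497
```

View pics/m.png

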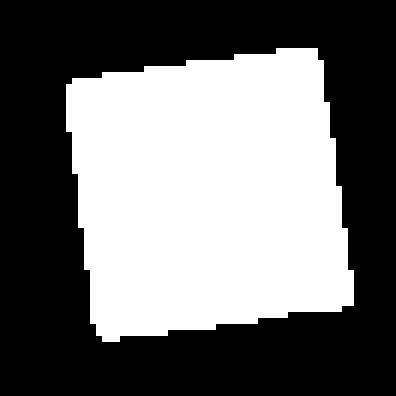

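apply_moves:
  deltas:
    - {"ry":-7}
    - {"ry":-7}
    - {"ry":-7}
    - {"ry":-7}
    - {"ry":-7}
  jaw: 0
  newtons: 30

```text
invalid input
```

```bash
cat > st.py <<'E'
import numpy as np,sys
from cell import robot
from scipy.spatial.transform import Rotation as R
s=robot.read_state();q=s["eef_rot"];M=R.from_quat([q[1],q[2],q[3],q[0]]).as_matrix()
print("t",round(s["clock"],2),"p",np.round(s["tool_pos"],4),"yaw",round(np.degrees(np.arctan2(M[1,2],M[0,2])),2),"ydir",M[:,1].round(4),"j7",round(np.degrees(s["joint_positions"][6]),1),"F",np.round(s["wrist_force"],2),"T",np.round(s["torque"],3),"gap",round(s["finger_gap"],4))
if len(sys.argv)>3:
    d=np.array([float(v) for v in sys.argv[1:4]])-s["tool_pos"]; print("tool delta to target (mm)",(M.T@d*1000).round(1))
E
python3 st.py
```

```text
t 0.1 p [0.2923 0.5801 0.2388] yaw 63.25 ydir [-6.0e-04 -1.4e-03 -1.0e+00] j7 -3.2 F [-0.56 -0.03 -0.28] T [-0.004  0.045  0.029] gap 1.0011
```

apply_moves:
  deltas:
    - {"x":0,"y":0,"z":0,"rx":0,"ry":-7,"rz":0}
    - {"x":0,"y":0,"z":0,"rx":0,"ry":-7,"rz":0}
    - {"x":0,"y":0,"z":0,"rx":0,"ry":-7,"rz":0}
    - {"x":0,"y":0,"z":0,"rx":0,"ry":-7,"rz":0}
    - {"x":0,"y":0,"z":0,"rx":0,"ry":-7,"rz":0}

```text
clock: 0.52
tool_pos: [0.2924, 0.5801, 0.239]
eef_rot: [-0.705, 0.705, 0.053, -0.053]
wrist_force: [-0.6, -0.2, 0.3]
finger_gap: 0.999
```

```bash
python3 st.py
```

```text
t 0.52 p [0.2924 0.5801 0.239 ] yaw 98.6 ydir [-4.e-04 -1.e-03 -1.e+00] j7 29.1 F [-0.62 -0.17  0.3 ] T [-0.004 -0.026 -0.039] gap 0.9992
```

apply_moves:
  deltas:
    - {"ry":-7}
    - {"ry":-7}
    - {"ry":-7}
    - {"ry":-7}
    - {"ry":-7}

```text
invalid input
```

apply_moves:
  deltas:
    - {"x":0,"y":0,"z":0,"rx":0,"ry":-7,"rz":0}
    - {"x":0,"y":0,"z":0,"rx":0,"ry":-7,"rz":0}
    - {"x":0,"y":0,"z":0,"rx":0,"ry":-7,"rz":0}

```text
clock: 0.77
tool_pos: [0.2925, 0.5801, 0.239]
eef_rot: [-0.683, 0.684, 0.18, -0.181]
wrist_force: [-0.3, -0.5, 0.1]
finger_gap: 1.002
```

```bash
python3 st.py 0.455 0.202 0.24
```

```text
t 0.77 p [0.2925 0.5801 0.239 ] yaw 119.59 ydir [-4.e-04 -1.e-03 -1.e+00] j7 48.3 F [-0.25 -0.48  0.13] T [ 0.084 -0.001  0.04 ] gap 1.0018
tool delta to target (mm) [ -45.4   -0.7 -409.1]
```

apply_moves:
  deltas:
    - {"x":0,"y":0,"z":0,"rx":0,"ry":-7,"rz":0}
    - {"x":0,"y":0,"z":0,"rx":0,"ry":-7,"rz":0}
    - {"x":0,"y":0,"z":0,"rx":0,"ry":-7,"rz":0}
    - {"x":0,"y":0,"z":0,"rx":0,"ry":-7,"rz":0}
    - {"x":0,"y":0,"z":0,"rx":0,"ry":-7,"rz":0}

```text
clock: 1.18
tool_pos: [0.2925, 0.5801, 0.2391]
eef_rot: [-0.598, 0.598, 0.378, -0.378]
wrist_force: [0.3, -0.6, 0.5]
finger_gap: 0.997
```

```bash
python3 st.py 0.455 0.202 0.24
```

```text
t 1.18 p [0.2925 0.5801 0.2391] yaw 154.59 ydir [-4.e-04 -9.e-04 -1.e+00] j7 80.2 F [ 0.28 -0.63  0.46] T [ 0.087  0.03  -0.044] gap 0.9971
tool delta to target (mm) [-271.8   -0.7 -309. ]
```

apply_moves:
  deltas:
    - {"x":-0.018,"y":0,"z":-0.02,"rx":0,"ry":0,"rz":0}
    - {"x":-0.018,"y":0,"z":-0.02,"rx":0,"ry":0,"rz":0}
    - {"x":-0.018,"y":0,"z":-0.02,"rx":0,"ry":0,"rz":0}
    - {"x":-0.018,"y":0,"z":-0.02,"rx":0,"ry":0,"rz":0}
    - {"x":-0.018,"y":0,"z":-0.02,"rx":0,"ry":0,"rz":0}

```text
clock: 1.6
tool_pos: [0.3438, 0.4544, 0.2391]
eef_rot: [-0.599, 0.599, 0.376, -0.376]
wrist_force: [-0.2, 0.1, 0.8]
finger_gap: 0.999
```

apply_moves:
  deltas:
    - {"x":-0.018,"y":0,"z":-0.02,"rx":0,"ry":0,"rz":0}
    - {"x":-0.018,"y":0,"z":-0.02,"rx":0,"ry":0,"rz":0}
    - {"x":-0.018,"y":0,"z":-0.02,"rx":0,"ry":0,"rz":0}
    - {"x":-0.018,"y":0,"z":-0.02,"rx":0,"ry":0,"rz":0}
    - {"x":-0.018,"y":0,"z":-0.02,"rx":0,"ry":0,"rz":0}

```text
clock: 2.02
tool_pos: [0.3947, 0.3299, 0.2393]
eef_rot: [-0.599, 0.599, 0.376, -0.376]
wrist_force: [-0.1, 0.0, -0.1]
finger_gap: 1.002
```

```bash
python3 st.py 0.455 0.202 0.24
```

```text
t 2.02 p [0.3947 0.3299 0.2393] yaw 154.25 ydir [-4.e-04 -4.e-04 -1.e+00] j7 105.8 F [-0.05  0.03 -0.09] T [0.049 0.062 0.023] gap 1.0023
tool delta to target (mm) [ -89.    -0.7 -109.9]
```

apply_moves:
  deltas:
    - {"x":-0.018,"y":0,"z":-0.02,"rx":0,"ry":0,"rz":0}
    - {"x":-0.018,"y":0,"z":-0.02,"rx":0,"ry":0,"rz":0}
    - {"x":-0.018,"y":0,"z":-0.02,"rx":0,"ry":0,"rz":0}
    - {"x":-0.018,"y":0,"z":-0.02,"rx":0,"ry":0,"rz":0}
    - {"x":-0.016,"y":0,"z":-0.02,"rx":0,"ry":0,"rz":0}

```text
clock: 2.43
tool_pos: [0.4464, 0.207, 0.2394]
eef_rot: [-0.599, 0.599, 0.376, -0.376]
wrist_force: [0.7, 0.8, -0.0]
finger_gap: 0.997
```

```bash
python3 st.py 0.455 0.202 0.24
python3 - <<'E'
from cell import snapshot
import cv2
cv2.imwrite("pics/s1.png",snapshot("scene"));cv2.imwrite("pics/t1.png",snapshot("top"))
E
```

```text
t 2.43 p [0.4464 0.207  0.2394] yaw 154.23 ydir [-5.e-04 -4.e-04 -1.e+00] j7 122.3 F [ 0.7   0.84 -0.04] T [0.131 0.046 0.037] gap 0.9972
tool delta to target (mm) [-0.8 -0.6 -9.9]
```

View pics/s1.png

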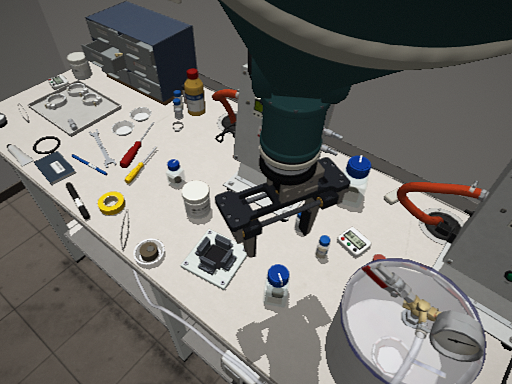

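View pics/t1.png

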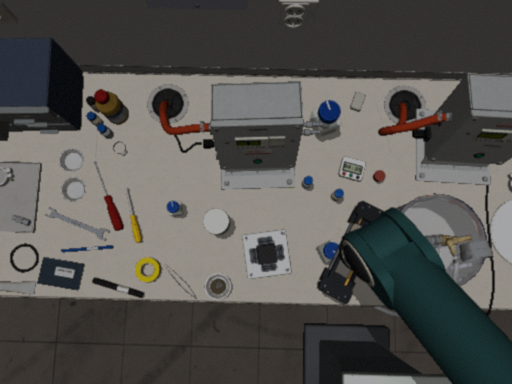

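apply_moves:
  deltas:
    - {"x":-0.001,"y":0.02,"z":0,"rx":0,"ry":0,"rz":0}
    - {"x":0,"y":0.02,"z":0,"rx":0,"ry":0,"rz":0}
    - {"x":0,"y":0,"z":0,"rx":0,"ry":0,"rz":0}

```text
clock: 2.78
tool_pos: [0.4435, 0.2072, 0.1965]
eef_rot: [0.599, -0.598, -0.374, 0.378]
wrist_force: [-0.2, 0.0, -0.8]
finger_gap: 1.0
```

```bash
python3 st.py 0.455 0.202 0.14
python3 - <<'E'
from cell import snapshot
import cv2,numpy as np
from h import *
s=snapshot("scene");t=snapshot("top")
from cell import robot
p=np.array(robot.read_state()["tool_pos"]); y=np.radians(154.2);d=np.array([np.cos(y),np.sin(y),0])
a=np.hstack([cv2.resize(s[190:310,200:360],None,fx=4.8,fy=4.8,interpolation=2)])
for k in(-.046,.046):
    q=proj("scene",p+d*k+[0,0,-.025]);print(q,proj("top",p+d*k+[0,0,-.025]))
    cv2.circle(a,tuple(((q-[200,190])*4.8).astype(int).tolist()),3,(0,0,255),-1)
cv2.imwrite("pics/s2.png",a)
cv2.imwrite("pics/t2.png",cv2.resize(t[190:310,295:455],None,fx=4.8,fy=4.8,interpolation=2))
E
```

```text
t 2.78 p [0.4435 0.2072 0.1965] yaw 154.28 ydir [-0.0059 -0.0024 -1.    ] j7 121.3 F [-0.16  0.05 -0.83] T [0.086 0.071 0.015] gap 0.9999
tool delta to target (mm) [  0.6  56.4 -12.8]
[297.95563977 244.89283478] [343.17408819 235.76426433]
[251.84660651 264.33593775] [325.54848726 272.39736883]
```

View pics/s2.png

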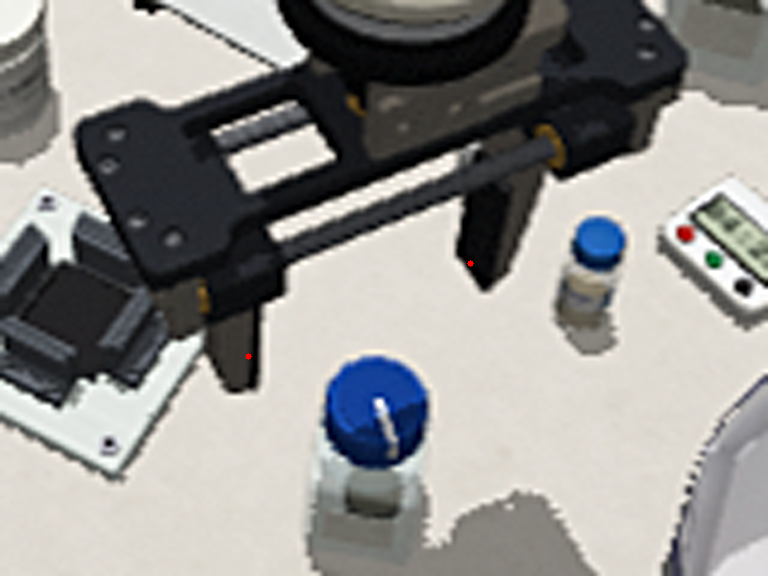

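View pics/t2.png

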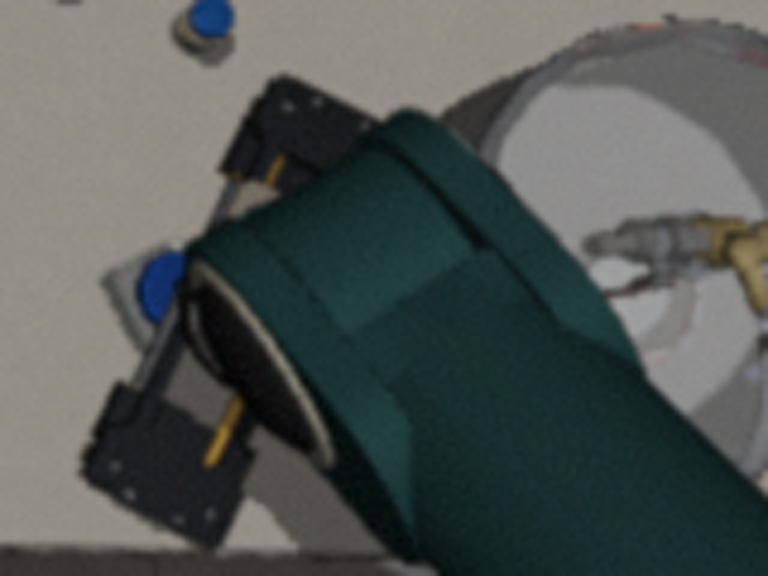

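```bash
python3 -c "
from cell import robot;import numpy as np
s=robot.read_state();print(np.round(s['joint_positions'],3),np.round(s['joint_vel'],3),np.round(s['joint_torque'],1))"
```

```text
[-0.314  0.268 -0.221  2.009  0.075  0.875  2.117] [ 0.001 -0.022  0.001 -0.025  0.001  0.001  0.002] [  0.1 -35.8  -1.2 -20.3   0.1   0.1  -0. ]
```

apply_moves:
  deltas:
    - {"x":0,"y":0,"z":-0.006,"rx":0,"ry":0,"rz":0}
    - {"x":0.0006,"y":0,"z":-0.0068,"rx":0,"ry":0,"rz":0}
    - {"x":0,"y":0,"z":0,"rx":0,"ry":0,"rz":0}

```text
clock: 3.13
tool_pos: [0.4598, 0.2025, 0.2007]
eef_rot: [-0.599, 0.599, 0.377, -0.375]
wrist_force: [0.3, 0.2, 0.9]
finger_gap: 1.0
```

```bash
python3 st.py 0.455 0.202 0.14
```

```text
t 3.13 p [0.4598 0.2025 0.2007] yaw 154.17 ydir [ 2.7e-03  7.0e-04 -1.0e+00] j7 122.5 F [0.3  0.24 0.86] T [0.045 0.038 0.022] gap 1.0002
tool delta to target (mm) [-2.6 60.6  4.2]
```

apply_moves:
  deltas:
    - {"x":0,"y":0,"z":0,"rx":0,"ry":0,"rz":0}
    - {"x":0,"y":0,"z":0,"rx":0,"ry":0,"rz":0}
    - {"x":0,"y":0,"z":0,"rx":0,"ry":0,"rz":0}
    - {"x":0,"y":0,"z":0,"rx":0,"ry":0,"rz":0}

```text
clock: 3.47
tool_pos: [0.4576, 0.2029, 0.1997]
eef_rot: [-0.599, 0.599, 0.376, -0.376]
wrist_force: [-0.3, -0.1, 0.4]
finger_gap: 0.998
```

```bash
python3 st.py 0.4555 0.202 0.14
```

```text
t 3.47 p [0.4576 0.2029 0.1997] yaw 154.26 ydir [ 1.e-04  1.e-04 -1.e+00] j7 122.5 F [-0.29 -0.06  0.4 ] T [0.04  0.03  0.021] gap 0.9978
tool delta to target (mm) [-1.7 59.7  1.5]
```

apply_moves:
  deltas:
    - {"x":-0.0017,"y":0.01,"z":0.0015,"rx":0,"ry":0,"rz":0}
    - {"x":0,"y":0.015,"z":0,"rx":0,"ry":0,"rz":0}
    - {"x":0,"y":0.015,"z":0,"rx":0,"ry":0,"rz":0}
    - {"x":0,"y":0.01,"z":0,"rx":0,"ry":0,"rz":0}
    - {"x":0,"y":0,"z":0,"rx":0,"ry":0,"rz":0}

```text
clock: 3.88
tool_pos: [0.454, 0.2012, 0.1472]
eef_rot: [0.599, -0.599, -0.375, 0.378]
wrist_force: [0.7, -0.1, 0.4]
finger_gap: 1.004
```

```bash
python3 st.py 0.4555 0.202 0.095
python3 - <<'E'
from cell import snapshot
import cv2,numpy as np
s=snapshot("scene");t=snapshot("top")
cv2.imwrite("pics/s3.png",cv2.resize(s[190:310,200:360],None,fx=4.8,fy=4.8,interpolation=2))
E
```

```text
t 3.88 p [0.454  0.2012 0.1472] yaw 154.26 ydir [-0.0042 -0.0018 -1.    ] j7 121.2 F [ 0.69 -0.1   0.36] T [ 0.098 -0.018  0.02 ] gap 1.0037
tool delta to target (mm) [ 1.6 52.2 -1.2]
```

View pics/s3.png

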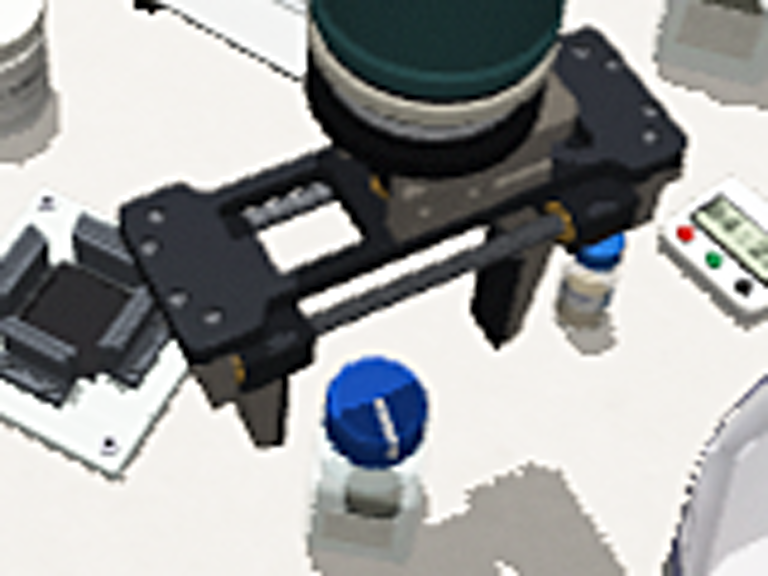

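apply_moves:
  deltas:
    - {"x":0,"y":0.006,"z":0,"rx":0,"ry":0,"rz":0}
    - {"x":0,"y":0.01,"z":0,"rx":0,"ry":0,"rz":0}
    - {"x":0,"y":0.01,"z":0,"rx":0,"ry":0,"rz":0}
    - {"x":0,"y":0.01,"z":0,"rx":0,"ry":0,"rz":0}
    - {"x":0,"y":0.006,"z":0,"rx":0,"ry":0,"rz":0}

```text
clock: 4.4
tool_pos: [0.4549, 0.2016, 0.106]
eef_rot: [0.599, -0.599, -0.375, 0.377]
wrist_force: [-0.9, -0.6, 0.1]
finger_gap: 1.001
```

apply_moves:
  deltas:
    - {"x":0,"y":0.006,"z":0,"rx":0,"ry":0,"rz":0}
    - {"x":0,"y":0.005,"z":0,"rx":0,"ry":0,"rz":0}
    - {"x":0,"y":0,"z":0,"rx":0,"ry":0,"rz":0}
    - {"x":0,"y":0,"z":0,"rx":0,"ry":0,"rz":0}
    - {"x":0,"y":0,"z":0,"rx":0,"ry":0,"rz":0}

```text
clock: 4.82
tool_pos: [0.4559, 0.2021, 0.0968]
eef_rot: [-0.599, 0.599, 0.376, -0.376]
wrist_force: [0.7, 0.3, 0.4]
finger_gap: 0.998
```

```bash
python3 st.py 0.4555 0.202 0.095
python3 - <<'E'
from cell import snapshot
import cv2,numpy as np
s=snapshot("scene");t=snapshot("top")
cv2.imwrite("pics/s4.png",cv2.resize(s[190:310,200:360],None,fx=4.8,fy=4.8,interpolation=2))
E
```

```text
t 4.82 p [0.4559 0.2021 0.0968] yaw 154.25 ydir [ 5.e-04  3.e-04 -1.e+00] j7 119.7 F [0.7  0.29 0.37] T [ 0.098  0.044 -0.012] gap 0.9982
tool delta to target (mm) [-0.2  1.8  0.3]
```

View pics/s4.png

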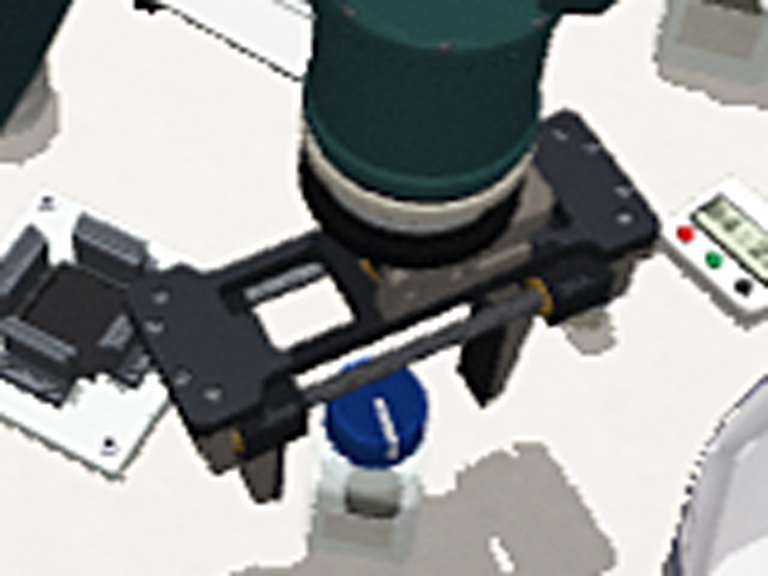

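apply_moves:
  deltas:
    - {"x":0,"y":0.0018,"z":0,"rx":0,"ry":0,"rz":0}
    - {"x":0,"y":0,"z":0,"rx":0,"ry":0,"rz":0}
    - {"x":0,"y":0,"z":0,"rx":0,"ry":0,"rz":0}
    - {"x":0,"y":0,"z":0,"rx":0,"ry":0,"rz":0}
    - {"x":0,"y":0,"z":0,"rx":0,"ry":0,"rz":0}
  jaw: 0.8
  newtons: 30

```text
clock: 5.33
tool_pos: [0.4556, 0.2019, 0.0949]
eef_rot: [-0.599, 0.599, 0.376, -0.376]
wrist_force: [-0.7, -0.0, -0.5]
finger_gap: 0.659
```

apply_moves:
  deltas:
    - {"x":0,"y":0,"z":0,"rx":0,"ry":0,"rz":0}
    - {"x":0,"y":0,"z":0,"rx":0,"ry":0,"rz":0}
    - {"x":0,"y":0,"z":0,"rx":0,"ry":0,"rz":0}
    - {"x":0,"y":0,"z":0,"rx":0,"ry":0,"rz":0}
    - {"x":0,"y":0,"z":0,"rx":0,"ry":0,"rz":0}

```text
clock: 5.75
tool_pos: [0.4559, 0.2019, 0.0949]
eef_rot: [-0.599, 0.599, 0.376, -0.376]
wrist_force: [0.8, 0.2, 0.1]
finger_gap: 0.452
```

```bash
python3 st.py
python3 - <<'E'
from cell import snapshot
import cv2,numpy as np
s=snapshot("scene")
cv2.imwrite("pics/s5.png",cv2.resize(s[190:310,200:360],None,fx=4.8,fy=4.8,interpolation=2))
E
```

```text
t 5.75 p [0.4559 0.2019 0.0949] yaw 154.24 ydir [ 4.e-04  1.e-04 -1.e+00] j7 119.6 F [0.84 0.16 0.1 ] T [ 0.028 -0.057  0.006] gap 0.4516
```

View pics/s5.png

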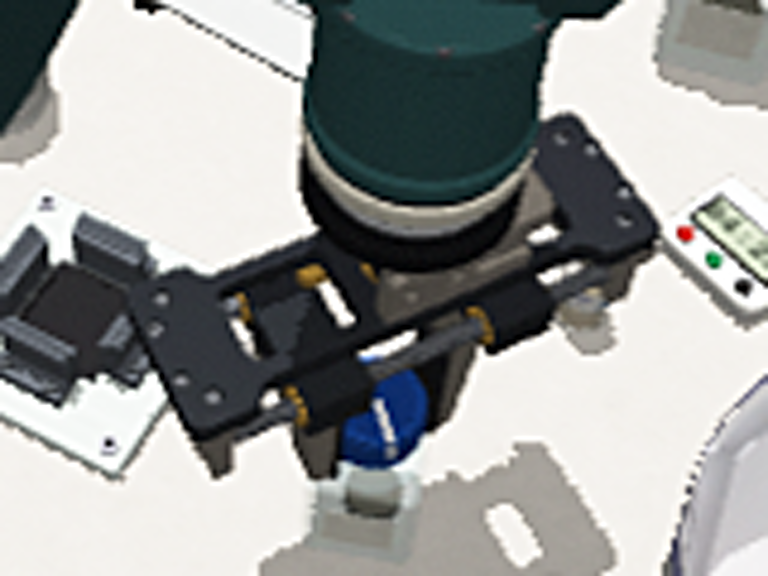

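apply_moves:
  deltas:
    - {"x":0,"y":-0.005,"z":0,"rx":0,"ry":0,"rz":0}
    - {"x":0,"y":-0.01,"z":0,"rx":0,"ry":0,"rz":0}
    - {"x":0,"y":-0.015,"z":0,"rx":0,"ry":0,"rz":0}
    - {"x":0,"y":-0.015,"z":0,"rx":0,"ry":0,"rz":0}
    - {"x":0,"y":-0.015,"z":0,"rx":0,"ry":0,"rz":0}

```text
clock: 6.22
tool_pos: [0.4552, 0.2019, 0.1559]
eef_rot: [0.599, -0.599, -0.376, 0.376]
wrist_force: [-0.1, 0.4, -3.1]
finger_gap: 0.454
```

apply_moves:
  deltas:
    - {"x":0,"y":-0.008,"z":0,"rx":0,"ry":0,"rz":0}
    - {"x":0,"y":-0.004,"z":0,"rx":0,"ry":0,"rz":0}
    - {"x":0,"y":0,"z":0,"rx":0,"ry":0,"rz":0}
    - {"x":0,"y":0,"z":0,"rx":0,"ry":0,"rz":0}

```text
clock: 6.55
tool_pos: [0.4553, 0.2017, 0.1666]
eef_rot: [-0.599, 0.599, 0.376, -0.376]
wrist_force: [-0.3, -0.7, -1.8]
finger_gap: 0.449
```

```bash
python3 st.py 0.445 0.359 0.165
python3 - <<'E'
from cell import snapshot
import cv2,numpy as np
s=snapshot("scene")
cv2.imwrite("pics/s6.png",cv2.resize(s[170:310,200:360],None,fx=4.2,fy=4.2,interpolation=2))
E
```

```text
t 6.55 p [0.4553 0.2017 0.1666] yaw 154.25 ydir [-4.e-04 -3.e-04 -1.e+00] j7 121.6 F [-0.25 -0.66 -1.85] T [ 0.069  0.062 -0.041] gap 0.4486
tool delta to target (mm) [137.2   1.5  77.6]
```

View pics/s6.png

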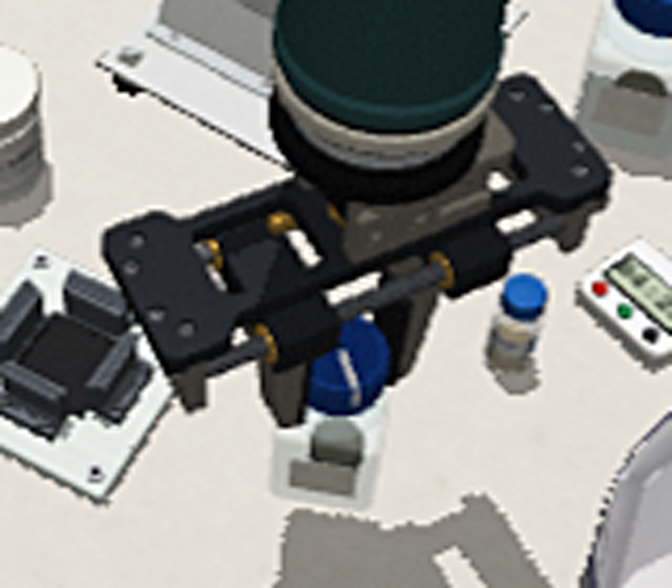

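Run:
```python
from cell import snapshot
import cv2,numpy as np
from h import *
s=snapshot("scene")
cv2.imwrite("pics/s7.png",cv2.resize(s[255:300,255:300],None,fx=13,fy=13,interpolation=2))
```

```text
(no output)
```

View pics/s7.png

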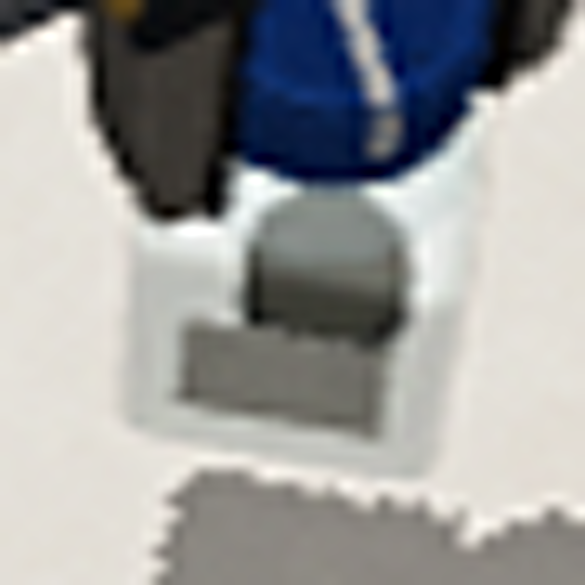

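Run:
```python
from h import *
f=lambda x,y:(255+x/13-.46,255+y/13-.46)
for a,b,z in(((150,434),(415,474),.0716),((180,402),(380,436),.083),((190,325),(388,350),.1)):
    A,B=onz("scene",f(*a),z),onz("scene",f(*b),z);d=B-A;print(A.round(4),B.round(4),np.linalg.norm(d),np.degrees(np.arctan2(d[1],d[0])))
```

```text
[0.4285 0.2101 0.0716] [0.448  0.1755 0.0716] 0.03973025053343039 -60.64684277510853
[0.4304 0.2067 0.083 ] [0.4444 0.1805 0.083 ] 0.029696045068196435 -61.854366967871144
[0.4336 0.2083 0.1   ] [0.4483 0.1836 0.1   ] 0.02883557841040904 -59.24286766432835
```

apply_moves:
  deltas:
    - {"x":0.007,"y":0,"z":0.004,"rx":0,"ry":0,"rz":0}
    - {"x":0.014,"y":0,"z":0.008,"rx":0,"ry":0,"rz":0}
    - {"x":0.02,"y":0,"z":0.011,"rx":0,"ry":0,"rz":0}
    - {"x":0.02,"y":0,"z":0.011,"rx":0,"ry":0,"rz":0}
    - {"x":0.02,"y":0,"z":0.011,"rx":0,"ry":0,"rz":0}

```text
clock: 7.07
tool_pos: [0.4497, 0.2958, 0.1662]
eef_rot: [0.599, -0.599, -0.376, 0.376]
wrist_force: [-0.6, 0.6, -3.0]
finger_gap: 0.447
```

apply_moves:
  deltas:
    - {"x":0.02,"y":0,"z":0.011,"rx":0,"ry":0,"rz":0}
    - {"x":0.015,"y":0,"z":0.01,"rx":0,"ry":0,"rz":0}
    - {"x":0.012,"y":0,"z":0.007,"rx":0,"ry":0,"rz":0}
    - {"x":0.008,"y":0,"z":0.004,"rx":0,"ry":0,"rz":0}
    - {"x":0,"y":0,"z":0,"rx":0,"ry":5,"rz":0}

```text
clock: 7.48
tool_pos: [0.4445, 0.3602, 0.1663]
eef_rot: [0.615, -0.614, -0.35, 0.35]
wrist_force: [1.3, -0.4, -2.5]
finger_gap: 0.449
```

apply_moves:
  deltas:
    - {"x":0,"y":0,"z":0,"rx":0,"ry":6,"rz":0}
    - {"x":0,"y":0,"z":0,"rx":0,"ry":6,"rz":0}
    - {"x":0,"y":0,"z":0,"rx":0,"ry":3.6,"rz":0}
    - {"x":0,"y":0,"z":0,"rx":0,"ry":0,"rz":0}
    - {"x":0,"y":0,"z":0,"rx":0,"ry":0,"rz":0}

```text
clock: 7.9
tool_pos: [0.4454, 0.3575, 0.1665]
eef_rot: [-0.656, 0.656, 0.263, -0.264]
wrist_force: [0.2, -0.4, -1.6]
finger_gap: 0.45
```

```bash
python3 st.py 0.445 0.359 0.165
python3 - <<'E'
from cell import snapshot
import cv2,numpy as np
s=snapshot("scene");t=snapshot("top");cv2.imwrite("pics/s8r.png",s);cv2.imwrite("pics/t8r.png",t)
cv2.imwrite("pics/s8.png",cv2.resize(s[170:280,165:285],None,fx=5,fy=5,interpolation=2))
cv2.imwrite("pics/t8.png",cv2.resize(t[200:300,220:320],None,fx=5,fy=5,interpolation=2))
E
```

```text
t 7.9 p [0.4454 0.3575 0.1665] yaw 133.73 ydir [-2.e-04 -7.e-04 -1.e+00] j7 87.3 F [ 0.17 -0.42 -1.63] T [0.074 0.078 0.059] gap 0.4502
tool delta to target (mm) [0.7 1.5 1.3]
```

View pics/s8.png

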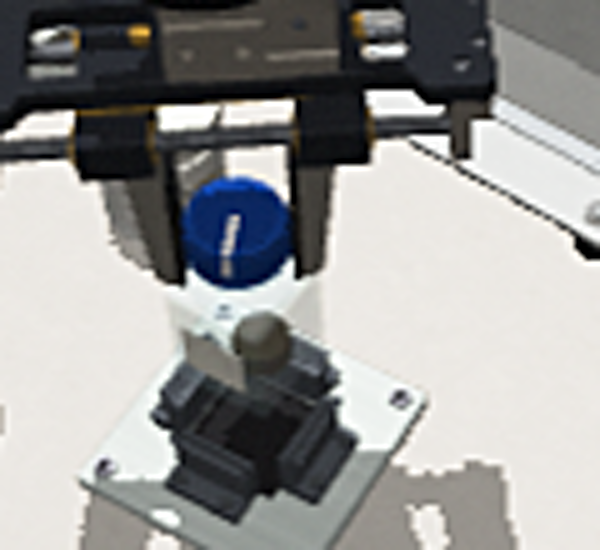

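View pics/t8.png

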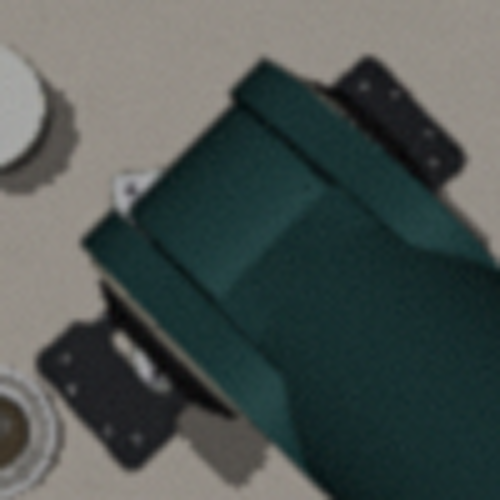

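Run:
```python
from h import *
s=cv2.imread("pics/scene0.png")
x0,y0=170,222
b=cv2.GaussianBlur(s[y0:y0+75,x0:x0+90].astype(np.float32),(0,0),.7)
g=b.mean(-1); d=b[...,2]-b[...,0]
m=((d<2)).astype(np.uint8)
m=cv2.morphologyEx(m,cv2.MORPH_OPEN,np.ones((3,3)))
cv2.imwrite("pics/m2.png",cv2.resize(np.hstack([m*255,cv2.cvtColor(s[y0:y0+75,x0:x0+90],cv2.COLOR_BGR2GRAY)]),None,fx=4,fy=4,interpolation=0))
c,_=cv2.findContours(m,cv2.RETR_EXTERNAL,cv2.CHAIN_APPROX_NONE); c=max(c,key=cv2.contourArea)+[[x0,y0]]
Q=np.array([onz("scene",p,.010)[:2] for p in c[:,0]],np.float32)
r=cv2.minAreaRect(Q*1000);print(r)
# corners by eye from c3 crop
f=lambda x,y:(178+x/5-.4,225+y/5-.4)
C=[onz("scene",f(*q),.010) for q in((155,20),(365,118),(237,310),(12,203))]
C=np.array(C);print(C.round(4),C.mean(0),np.linalg.norm(np.diff(C,axis=0),axis=1))
H=[onz("scene",f(*q),.010) for q in((159,37),(336,123),(223,288),(39,191))];H=np.array(H);print("holes",H.mean(0),np.linalg.norm(np.diff(H,axis=0),axis=1),[np.degrees(np.arctan2(*(v[1::-1]))) for v in np.diff(H,axis=0)])
f=lambda x,y:(230+(x-375)/5-.4,217+y/5-.4)
H=[onz("top",f(*q),.010) for q in((456,105),(637,80),(663,265),(481,290))];H=np.array(H);print("top holes",H.mean(0),np.linalg.norm(np.diff(H,axis=0),axis=1),[np.degrees(np.arctan2(*(v[1::-1]))) for v in np.diff(H,axis=0)])
```

```text
((444.39862060546875, 360.055908203125), (116.13606262207031, 115.36756896972656), 8.811229705810547)
[[0.4925 0.426  0.01  ]
 [0.5123 0.3134 0.01  ]
 [0.403  0.2964 0.01  ]
 [0.3797 0.4078 0.01  ]] [0.44687949 0.36088633 0.01      ] [0.11435709 0.11058684 0.11376356]
holes [0.44666905 0.36261502 0.01      ] [0.09694942 0.09589366 0.0962401 ] [np.float64(-80.80820981352542), np.float64(-171.44788269219083), np.float64(99.30729855230885)]
top holes [0.44583404 0.35861926 0.01      ] [0.09657763 0.0971823  0.09585082] [np.float64(-80.82393181054528), np.float64(-171.16613751800483), np.float64(99.07166230367791)]
```

View pics/m2.png

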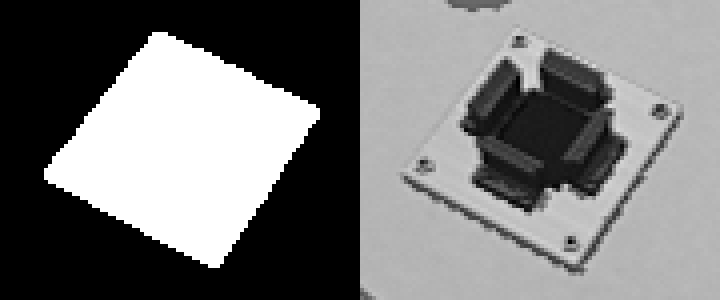

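apply_moves:
  deltas:
    - {"x":0.0018,"y":0.007,"z":0.0016,"rx":0,"ry":0,"rz":0}
    - {"x":0,"y":0.007,"z":0,"rx":0,"ry":0,"rz":0}
    - {"x":0,"y":0.006,"z":0,"rx":0,"ry":0,"rz":0}
    - {"x":0,"y":0,"z":0,"rx":0,"ry":0,"rz":0}
    - {"x":0,"y":0,"z":0,"rx":0,"ry":0,"rz":0}

```text
clock: 8.42
tool_pos: [0.4451, 0.3599, 0.1459]
eef_rot: [-0.656, 0.657, 0.262, -0.264]
wrist_force: [0.1, 0.1, -2.3]
finger_gap: 0.449
```

apply_moves:
  deltas:
    - {"x":0,"y":0,"z":0,"rx":0,"ry":0,"rz":0}
    - {"x":0,"y":0,"z":0,"rx":0,"ry":0,"rz":0}
    - {"x":0,"y":0,"z":0,"rx":0,"ry":0,"rz":0}

```text
clock: 8.67
tool_pos: [0.4457, 0.3604, 0.1471]
eef_rot: [0.656, -0.656, -0.263, 0.263]
wrist_force: [0.5, 0.6, -1.4]
finger_gap: 0.452
```

```bash
python3 st.py 0.4456 0.3599 0.145
python3 - <<'E'
from cell import snapshot
import cv2,numpy as np
s=snapshot("scene");cv2.imwrite("pics/s9r.png",s)
cv2.imwrite("pics/s9.png",cv2.resize(s[200:280,175:265],None,fx=7,fy=7,interpolation=2))
E
```

```text
t 8.67 p [0.4457 0.3604 0.1471] yaw 133.65 ydir [ 5.e-04  4.e-04 -1.e+00] j7 86.7 F [ 0.46  0.57 -1.37] T [ 0.096  0.005 -0.02 ] gap 0.4519
tool delta to target (mm) [-0.4  2.1 -0.3]
```

View pics/s9.png

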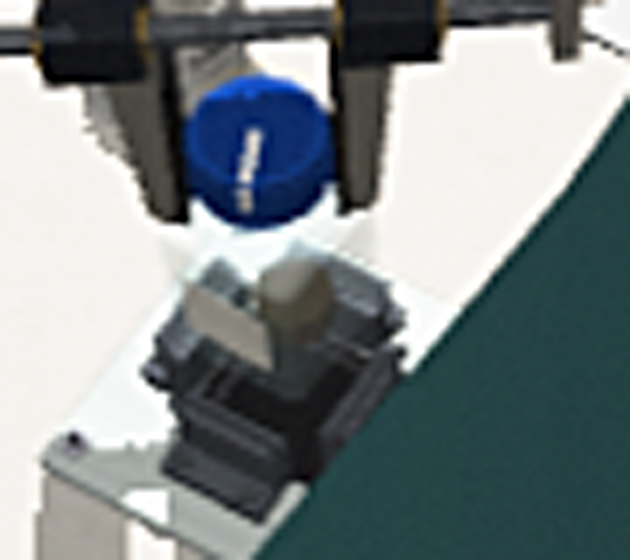

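apply_moves:
  deltas:
    - {"x":0,"y":0.003,"z":0,"rx":0,"ry":0,"rz":0}
    - {"x":0,"y":0.003,"z":0,"rx":0,"ry":0,"rz":0}
    - {"x":0,"y":0.003,"z":0,"rx":0,"ry":0,"rz":0}
    - {"x":0,"y":0.002,"z":0,"rx":0,"ry":0,"rz":0}
    - {"x":0,"y":0.002,"z":0,"rx":0,"ry":0,"rz":0}

```text
clock: 9.13
tool_pos: [0.4454, 0.3602, 0.1333]
eef_rot: [-0.656, 0.656, 0.263, -0.263]
wrist_force: [-0.1, 0.5, -3.6]
finger_gap: 0.45
```

apply_moves:
  deltas:
    - {"x":0,"y":0.002,"z":0,"rx":0,"ry":0,"rz":0}
    - {"x":0,"y":0.002,"z":0,"rx":0,"ry":0,"rz":0}
    - {"x":0,"y":0.001,"z":0,"rx":0,"ry":0,"rz":0}
    - {"x":0,"y":0,"z":0,"rx":0,"ry":0,"rz":0}
    - {"x":0,"y":0,"z":0,"rx":0,"ry":0,"rz":0}

```text
clock: 9.55
tool_pos: [0.4455, 0.3603, 0.1288]
eef_rot: [-0.656, 0.656, 0.263, -0.263]
wrist_force: [-0.2, 0.4, -1.6]
finger_gap: 0.451
```

```bash
python3 st.py 0.4456 0.3599 0.105
```

```text
t 9.55 p [0.4455 0.3603 0.1288] yaw 133.65 ydir [-0. -0. -1.] j7 86.4 F [-0.17  0.44 -1.56] T [0.089 0.023 0.049] gap 0.4514
tool delta to target (mm) [-0.2 23.8 -0.3]
```

apply_moves:
  deltas:
    - {"x":0,"y":0.002,"z":0,"rx":0,"ry":0,"rz":0}
    - {"x":0,"y":0.003,"z":0,"rx":0,"ry":0,"rz":0}
    - {"x":0,"y":0.003,"z":0,"rx":0,"ry":0,"rz":0}
    - {"x":0,"y":0.003,"z":0,"rx":0,"ry":0,"rz":0}
    - {"x":0,"y":0.003,"z":0,"rx":0,"ry":0,"rz":0}

```text
clock: 9.97
tool_pos: [0.4455, 0.3602, 0.1144]
eef_rot: [-0.656, 0.656, 0.263, -0.263]
wrist_force: [1.2, 0.3, -3.5]
finger_gap: 0.446
```

apply_moves:
  deltas:
    - {"x":0,"y":0.003,"z":0,"rx":0,"ry":0,"rz":0}
    - {"x":0,"y":0.002,"z":0,"rx":0,"ry":0,"rz":0}
    - {"x":0,"y":0.001,"z":0,"rx":0,"ry":0,"rz":0}
    - {"x":0,"y":0,"z":0,"rx":0,"ry":0,"rz":0}
    - {"x":0,"y":0,"z":0,"rx":0,"ry":0,"rz":0}

```text
clock: 10.38
tool_pos: [0.4456, 0.3603, 0.1088]
eef_rot: [-0.656, 0.656, 0.263, -0.263]
wrist_force: [-0.4, 0.2, -2.1]
finger_gap: 0.448
```

```bash
python3 st.py 0.4456 0.3599 0.105
```

```text
t 10.38 p [0.4456 0.3603 0.1088] yaw 133.65 ydir [ 1.e-04  0.e+00 -1.e+00] j7 86.1 F [-0.38  0.21 -2.06] T [ 0.072  0.034 -0.004] gap 0.4482
tool delta to target (mm) [-0.3  3.8 -0.3]
```

Now 0.5 mm steps until contact.

apply_moves:
  deltas:
    - {"x":0,"y":0.001,"z":0,"rx":0,"ry":0,"rz":0}
    - {"x":0,"y":0.001,"z":0,"rx":0,"ry":0,"rz":0}
    - {"x":0,"y":0.001,"z":0,"rx":0,"ry":0,"rz":0}
    - {"x":0,"y":0,"z":0,"rx":0,"ry":0,"rz":0}
    - {"x":0,"y":0,"z":0,"rx":0,"ry":0,"rz":0}

```text
clock: 10.8
tool_pos: [0.4455, 0.3602, 0.1057]
eef_rot: [-0.656, 0.656, 0.263, -0.263]
wrist_force: [-0.5, 0.3, -2.4]
finger_gap: 0.45
```

apply_moves:
  deltas:
    - {"x":0,"y":0.0005,"z":0,"rx":0,"ry":0,"rz":0}
    - {"x":0,"y":0.0005,"z":0,"rx":0,"ry":0,"rz":0}
    - {"x":0,"y":0,"z":0,"rx":0,"ry":0,"rz":0}
    - {"x":0,"y":0,"z":0,"rx":0,"ry":0,"rz":0}

```text
clock: 11.13
tool_pos: [0.4456, 0.3603, 0.1049]
eef_rot: [0.656, -0.656, -0.263, 0.263]
wrist_force: [0.5, -0.8, -1.9]
finger_gap: 0.449
```

apply_moves:
  deltas:
    - {"x":0,"y":0.0005,"z":0,"rx":0,"ry":0,"rz":0}
    - {"x":0,"y":0,"z":0,"rx":0,"ry":0,"rz":0}
    - {"x":0,"y":0,"z":0,"rx":0,"ry":0,"rz":0}

```text
clock: 11.38
tool_pos: [0.4458, 0.3603, 0.1047]
eef_rot: [0.656, -0.656, -0.263, 0.263]
wrist_force: [0.1, -1.5, 3.1]
finger_gap: 0.447
```

```bash
python3 st.py 0.4456 0.3599 0.105
```

```text
t 11.38 p [0.4458 0.3603 0.1047] yaw 133.65 ydir [ 6.e-04  3.e-04 -1.e+00] j7 86.0 F [ 0.14 -1.54  3.1 ] T [-0.114  0.086 -0.022] gap 0.4474
tool delta to target (mm) [-0.5 -0.3 -0.2]
```

apply_moves:
  deltas:
    - {"x":0,"y":0.0001,"z":0,"rx":0,"ry":4,"rz":0}
    - {"x":0,"y":0.0001,"z":0,"rx":0,"ry":6,"rz":0}
    - {"x":0,"y":0.0001,"z":0,"rx":0,"ry":6,"rz":0}
    - {"x":0,"y":0.0001,"z":0,"rx":0,"ry":6,"rz":0}
    - {"x":0,"y":0.0001,"z":0,"rx":0,"ry":6,"rz":0}

```text
clock: 11.8
tool_pos: [0.4456, 0.3606, 0.1043]
eef_rot: [0.701, -0.701, -0.095, 0.094]
wrist_force: [-0.5, -1.3, 2.2]
finger_gap: 0.451
```

```bash
python3 st.py 0.4456 0.3602 0.105
```

```text
t 11.8 p [0.4456 0.3606 0.1043] yaw 105.37 ydir [ 4.e-04  7.e-04 -1.e+00] j7 62.1 F [-0.55 -1.31  2.22] T [-0.048  0.222  0.002] gap 0.4512
tool delta to target (mm) [-0.1 -0.7 -0.4]
```

apply_moves:
  deltas:
    - {"x":0,"y":0.0001,"z":0,"rx":0,"ry":6,"rz":0}
    - {"x":0,"y":0.0001,"z":0,"rx":0,"ry":6,"rz":0}
    - {"x":0,"y":0.0001,"z":0,"rx":0,"ry":6,"rz":0}
    - {"x":0,"y":0.0001,"z":0,"rx":0,"ry":6,"rz":0}
    - {"x":0,"y":0.0001,"z":0,"rx":0,"ry":6,"rz":0}

```text
clock: 12.22
tool_pos: [0.4457, 0.3609, 0.1038]
eef_rot: [0.702, -0.701, 0.09, -0.09]
wrist_force: [-0.4, -0.1, 2.4]
finger_gap: 0.449
```

apply_moves:
  deltas:
    - {"x":0,"y":0.0001,"z":0,"rx":0,"ry":6,"rz":0}
    - {"x":0,"y":0.0001,"z":0,"rx":0,"ry":6,"rz":0}
    - {"x":0,"y":0.0001,"z":0,"rx":0,"ry":6,"rz":0}
    - {"x":0,"y":0.0001,"z":0,"rx":0,"ry":6,"rz":0}
    - {"x":0,"y":0.0001,"z":0,"rx":0,"ry":6,"rz":0}

```text
clock: 12.63
tool_pos: [0.4458, 0.3611, 0.1034]
eef_rot: [0.655, -0.654, 0.268, -0.269]
wrist_force: [-0.8, -0.4, 2.0]
finger_gap: 0.452
```

```bash
python3 st.py 0.4456 0.3602 0.105
python3 - <<'E'
from cell import snapshot
import cv2,numpy as np
s=snapshot("scene");cv2.imwrite("pics/s10r.png",s)
cv2.imwrite("pics/s10.png",cv2.resize(s[200:280,175:265],None,fx=7,fy=7,interpolation=2))
E
```

```text
t 12.63 p [0.4458 0.3611 0.1034] yaw 45.39 ydir [ 0.0012  0.0015 -1.    ] j7 11.7 F [-0.78 -0.43  1.95] T [0.061 0.035 0.069] gap 0.4518
tool delta to target (mm) [ 0.5 -1.6 -0.8]
```

View pics/s10.png

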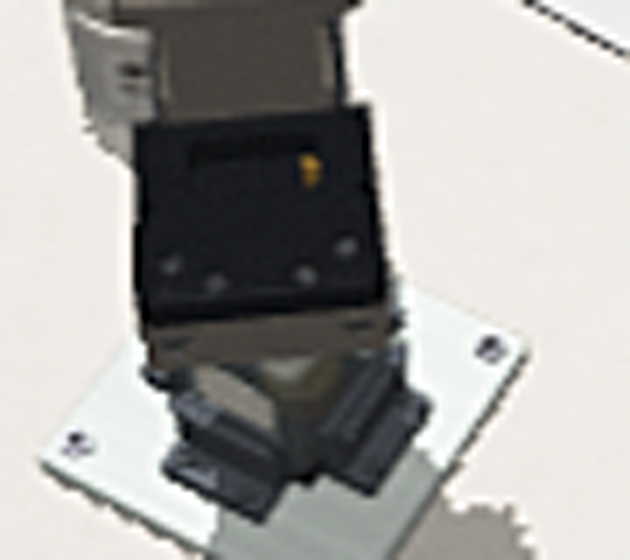

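apply_moves:
  deltas:
    - {"x":0,"y":0.0001,"z":0,"rx":0,"ry":6,"rz":0}
    - {"x":0,"y":0.0001,"z":0,"rx":0,"ry":6,"rz":0}
    - {"x":0,"y":0.0001,"z":0,"rx":0,"ry":6,"rz":0}
    - {"x":0,"y":0.0001,"z":0,"rx":0,"ry":6,"rz":0}
    - {"x":0,"y":0.0001,"z":0,"rx":0,"ry":6,"rz":0}

```text
clock: 13.1
tool_pos: [0.4462, 0.3612, 0.103]
eef_rot: [0.564, -0.562, 0.428, -0.428]
wrist_force: [0.3, 0.3, 3.0]
finger_gap: 0.453
```

apply_moves:
  deltas:
    - {"x":0,"y":0.0001,"z":0,"rx":0,"ry":6,"rz":0}
    - {"x":0,"y":0.0001,"z":0,"rx":0,"ry":6,"rz":0}
    - {"x":0,"y":0.0001,"z":0,"rx":0,"ry":6,"rz":0}
    - {"x":0,"y":0.0001,"z":0,"rx":0,"ry":6,"rz":0}
    - {"x":0,"y":0.0001,"z":0,"rx":0,"ry":6,"rz":0}

```text
clock: 13.52
tool_pos: [0.4465, 0.3612, 0.1026]
eef_rot: [-0.434, 0.432, -0.559, 0.559]
wrist_force: [0.6, 0.9, 3.0]
finger_gap: 0.448
```

apply_moves:
  deltas:
    - {"x":0,"y":0.0001,"z":0,"rx":0,"ry":6,"rz":0}
    - {"x":0,"y":0.0001,"z":0,"rx":0,"ry":6,"rz":0}
    - {"x":0,"y":0.0001,"z":0,"rx":0,"ry":6,"rz":0}
    - {"x":0,"y":0.0001,"z":0,"rx":0,"ry":6,"rz":0}
    - {"x":0,"y":0.0001,"z":0,"rx":0,"ry":6,"rz":0}

```text
clock: 13.93
tool_pos: [0.4468, 0.3609, 0.1021]
eef_rot: [0.275, -0.272, 0.652, -0.652]
wrist_force: [0.9, 0.2, 3.9]
finger_gap: 0.447
```

```bash
python3 st.py 0.4456 0.3602 0.105
```

```text
t 13.93 p [0.4468 0.3609 0.1021] yaw -44.48 ydir [ 0.0028  0.0015 -1.    ] j7 -62.6 F [0.86 0.16 3.94] T [-0.191 -0.321  0.036] gap 0.4466
tool delta to target (mm) [ 1.4 -2.9 -0.4]
```

apply_moves:
  deltas:
    - {"x":0,"y":0.0001,"z":0,"rx":0,"ry":4,"rz":0}
    - {"x":0,"y":0,"z":0,"rx":0,"ry":4,"rz":0}
    - {"x":0,"y":0.0001,"z":0,"rx":0,"ry":4,"rz":0}
    - {"x":0,"y":0,"z":0,"rx":0,"ry":3,"rz":0}
    - {"x":0,"y":0,"z":0,"rx":0,"ry":2,"rz":0}

```text
clock: 14.35
tool_pos: [0.4469, 0.3607, 0.1019]
eef_rot: [0.176, -0.174, 0.685, -0.685]
wrist_force: [1.8, -0.3, 3.9]
finger_gap: 0.448
```

```bash
python3 st.py 0.4456 0.3602 0.105
```

```text
t 14.35 p [0.4469 0.3607 0.1019] yaw -61.33 ydir [ 0.0028  0.0011 -1.    ] j7 -76.4 F [ 1.76 -0.32  3.89] T [-0.192 -0.293  0.025] gap 0.4481
tool delta to target (mm) [ 1.4 -3.1 -0.1]
```

apply_moves:
  deltas:
    - {"x":0,"y":0,"z":0,"rx":0,"ry":2,"rz":0}
    - {"x":0,"y":0,"z":0,"rx":0,"ry":2,"rz":0}
    - {"x":0,"y":0,"z":0,"rx":0,"ry":0,"rz":0}

```text
clock: 14.6
tool_pos: [0.4468, 0.3607, 0.1018]
eef_rot: [0.152, -0.15, 0.691, -0.691]
wrist_force: [2.1, 0.3, 3.9]
finger_gap: 0.45
```

```bash
python3 st.py 0.4456 0.3602 0.105
```

```text
t 14.6 p [0.4468 0.3607 0.1018] yaw -65.28 ydir [ 2.7e-03  9.0e-04 -1.0e+00] j7 -79.6 F [2.1  0.3  3.94] T [-0.132 -0.278 -0.013] gap 0.4498
tool delta to target (mm) [ 1.3 -3.2 -0.1]
```

apply_moves:
  deltas:
    - {"x":0,"y":0,"z":0,"rx":0,"ry":2,"rz":0}
    - {"x":0,"y":0,"z":0,"rx":0,"ry":2,"rz":0}
    - {"x":0,"y":0,"z":0,"rx":0,"ry":0,"rz":0}

```text
clock: 14.85
tool_pos: [0.4468, 0.3606, 0.1018]
eef_rot: [0.128, -0.126, 0.696, -0.695]
wrist_force: [2.8, 0.4, 5.2]
finger_gap: 0.452
```

```bash
python3 st.py 0.4456 0.3602 0.105
```

```text
t 14.85 p [0.4468 0.3606 0.1018] yaw -69.27 ydir [ 0.0025  0.001  -1.    ] j7 -82.9 F [2.78 0.41 5.17] T [-0.171 -0.391 -0.039] gap 0.4521
tool delta to target (mm) [ 1.2 -3.2 -0. ]
```

apply_moves:
  deltas:
    - {"x":0,"y":0,"z":0,"rx":0,"ry":2,"rz":0}
    - {"x":0,"y":0,"z":0,"rx":0,"ry":2,"rz":0}
    - {"x":0,"y":0,"z":0,"rx":0,"ry":0,"rz":0}

```text
clock: 15.1
tool_pos: [0.4467, 0.3606, 0.1017]
eef_rot: [0.104, -0.102, 0.7, -0.699]
wrist_force: [2.9, -0.5, 5.0]
finger_gap: 0.449
```

```bash
python3 st.py 0.4456 0.3602 0.105
```

```text
t 15.1 p [0.4467 0.3606 0.1017] yaw -73.26 ydir [ 2.4e-03  9.0e-04 -1.0e+00] j7 -86.2 F [ 2.92 -0.48  4.96] T [-0.167 -0.478  0.016] gap 0.4494
tool delta to target (mm) [ 1.2 -3.3  0.1]
```

apply_moves:
  deltas:
    - {"x":0,"y":0,"z":0,"rx":0,"ry":2,"rz":0}
    - {"x":0,"y":0,"z":0,"rx":0,"ry":2,"rz":0}
    - {"x":0,"y":0,"z":0,"rx":0,"ry":0,"rz":0}

```text
clock: 15.35
tool_pos: [0.4465, 0.3605, 0.1017]
eef_rot: [-0.08, 0.079, -0.703, 0.703]
wrist_force: [2.8, 0.3, 6.0]
finger_gap: 0.448
```

```bash
python3 st.py 0.4456 0.3602 0.105
python3 - <<'E'
from cell import snapshot
import cv2,numpy as np
s=snapshot("scene");cv2.imwrite("pics/s11r.png",s)
cv2.imwrite("pics/s11.png",cv2.resize(s[190:280,165:275],None,fx=7,fy=6.6,interpolation=2))
E
```

```text
t 15.35 p [0.4465 0.3605 0.1017] yaw -77.1 ydir [ 0.0022 -0.     -1.    ] j7 -89.3 F [2.84 0.33 5.99] T [-0.304 -0.396  0.741] gap 0.448
tool delta to target (mm) [ 0.9 -3.4  0.1]
```

View pics/s11.png

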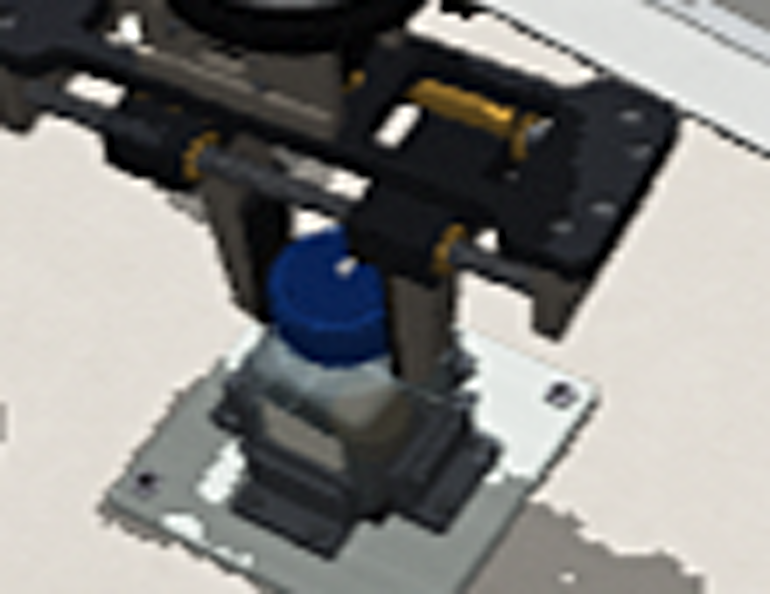

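apply_moves:
  deltas:
    - {"x":0,"y":0,"z":0,"rx":0,"ry":-4,"rz":0}
    - {"x":0,"y":0,"z":0,"rx":0,"ry":-4,"rz":0}
    - {"x":0,"y":-0.0001,"z":0,"rx":0,"ry":-6,"rz":0}
    - {"x":0,"y":-0.0001,"z":0,"rx":0,"ry":-6,"rz":0}
    - {"x":0,"y":-0.0001,"z":0,"rx":0,"ry":-6,"rz":0}

```text
clock: 15.82
tool_pos: [0.4457, 0.3609, 0.1019]
eef_rot: [0.237, -0.236, 0.667, -0.666]
wrist_force: [1.4, 0.6, 5.7]
finger_gap: 0.452
```

apply_moves:
  deltas:
    - {"x":0,"y":-0.0001,"z":0,"rx":0,"ry":-6,"rz":0}
    - {"x":0,"y":-0.0001,"z":0,"rx":0,"ry":-6,"rz":0}
    - {"x":0,"y":-0.0001,"z":0,"rx":0,"ry":-6,"rz":0}
    - {"x":0,"y":-0.0001,"z":0,"rx":0,"ry":-6,"rz":0}
    - {"x":0,"y":-0.0001,"z":0,"rx":0,"ry":-6,"rz":0}

```text
clock: 16.23
tool_pos: [0.4456, 0.361, 0.1023]
eef_rot: [0.401, -0.401, 0.583, -0.582]
wrist_force: [0.8, 1.4, 3.7]
finger_gap: 0.448
```

apply_moves:
  deltas:
    - {"x":0,"y":-0.0001,"z":0,"rx":0,"ry":-6,"rz":0}
    - {"x":0,"y":-0.0001,"z":0,"rx":0,"ry":-6,"rz":0}
    - {"x":0,"y":-0.0001,"z":0,"rx":0,"ry":-6,"rz":0}
    - {"x":0,"y":-0.0001,"z":0,"rx":0,"ry":-6,"rz":0}
    - {"x":0,"y":0,"z":0,"rx":0,"ry":0,"rz":0}

```text
clock: 16.65
tool_pos: [0.4455, 0.3609, 0.1027]
eef_rot: [0.513, -0.512, 0.487, -0.487]
wrist_force: [1.4, 1.6, 3.6]
finger_gap: 0.447
```

```bash
python3 st.py 0.4456 0.3602 0.105
```

```text
t 16.65 p [0.4455 0.3609 0.1027] yaw 2.95 ydir [ 1.0e-04  1.6e-03 -1.0e+00] j7 -23.6 F [1.39 1.61 3.64] T [ 0.166 -0.213  0.014] gap 0.4474
tool delta to target (mm) [ 0.8 -2.3  0.1]
```

apply_moves:
  deltas:
    - {"x":0,"y":-0.0001,"z":0,"rx":0,"ry":-6,"rz":0}
    - {"x":0,"y":-0.0001,"z":0,"rx":0,"ry":-6,"rz":0}
    - {"x":0,"y":0,"z":0,"rx":0,"ry":-4,"rz":0}
    - {"x":0,"y":0,"z":0,"rx":0,"ry":0,"rz":0}
    - {"x":0,"y":0,"z":0,"rx":0,"ry":0,"rz":0}

```text
clock: 17.07
tool_pos: [0.4454, 0.3609, 0.1028]
eef_rot: [0.574, -0.574, 0.413, -0.413]
wrist_force: [-0.5, 1.7, 5.0]
finger_gap: 0.452
```

```bash
python3 st.py 0.4456 0.3602 0.105
python3 - <<'E'
from cell import snapshot
import cv2,numpy as np
s=snapshot("scene");cv2.imwrite("pics/s12r.png",s)
cv2.imwrite("pics/s12.png",cv2.resize(s[190:280,165:275],None,fx=7,fy=6.6,interpolation=2))
E
```

```text
t 17.07 p [0.4454 0.3609 0.1028] yaw 18.51 ydir [-1.0e-04  1.2e-03 -1.0e+00] j7 -10.7 F [-0.47  1.66  4.95] T [0.314 0.032 0.034] gap 0.452
tool delta to target (mm) [ 0.8 -2.2 -0. ]
```

View pics/s12.png

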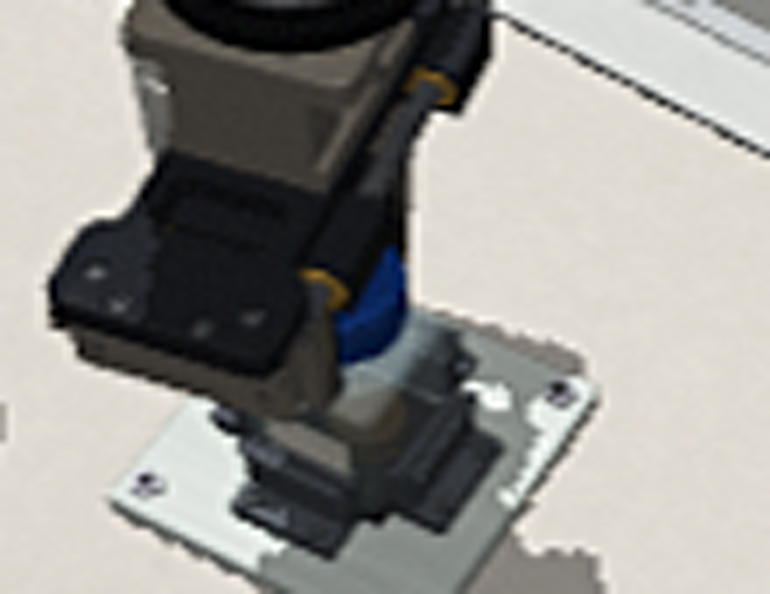

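apply_moves:
  deltas:
    - {"x":0,"y":-0.002,"z":0,"rx":0,"ry":0,"rz":0}
    - {"x":0,"y":-0.004,"z":0,"rx":0,"ry":0,"rz":0}
    - {"x":0,"y":-0.005,"z":0,"rx":0,"ry":0,"rz":0}
    - {"x":0,"y":-0.005,"z":0,"rx":0,"ry":0,"rz":0}
    - {"x":0,"y":-0.005,"z":0,"rx":0,"ry":0,"rz":0}

```text
clock: 17.53
tool_pos: [0.4452, 0.3598, 0.1236]
eef_rot: [-0.574, 0.575, -0.413, 0.413]
wrist_force: [0.9, -0.3, -3.2]
finger_gap: 0.448
```

```bash
python3 st.py
```

```text
t 17.53 p [0.4452 0.3598 0.1236] yaw 18.62 ydir [-7.e-04 -1.e-03 -1.e+00] j7 -11.4 F [ 0.88 -0.34 -3.23] T [ 0.071 -0.396  0.01 ] gap 0.4476
```

apply_moves:
  deltas:
    - {"x":0,"y":-0.006,"z":0,"rx":0,"ry":0,"rz":0}
    - {"x":0,"y":-0.008,"z":0,"rx":0,"ry":0,"rz":0}
    - {"x":0,"y":-0.01,"z":0,"rx":0,"ry":0,"rz":0}
    - {"x":0,"y":-0.01,"z":0,"rx":0,"ry":0,"rz":0}
    - {"x":0,"y":-0.01,"z":0,"rx":0,"ry":0,"rz":0}

```text
clock: 17.95
tool_pos: [0.4454, 0.3603, 0.1688]
eef_rot: [0.574, -0.574, 0.412, -0.412]
wrist_force: [-0.4, 0.4, -3.5]
finger_gap: 0.449
```

apply_moves:
  deltas:
    - {"x":0,"y":-0.01,"z":0,"rx":0,"ry":0,"rz":0}
    - {"x":0,"y":-0.008,"z":0,"rx":0,"ry":0,"rz":0}
    - {"x":0,"y":-0.004,"z":0,"rx":0,"ry":0,"rz":0}
    - {"x":0,"y":0,"z":0,"rx":0,"ry":0,"rz":0}
    - {"x":0,"y":0,"z":0,"rx":0,"ry":0,"rz":0}

```text
clock: 18.37
tool_pos: [0.4454, 0.3603, 0.1896]
eef_rot: [0.574, -0.574, 0.412, -0.412]
wrist_force: [0.2, 0.1, -3.2]
finger_gap: 0.45
```

```bash
python3 st.py
python3 - <<'E'
from cell import snapshot
import cv2,numpy as np
s=snapshot("scene");cv2.imwrite("pics/s13r.png",s);t=snapshot("top");cv2.imwrite("pics/t13r.png",t)
cv2.imwrite("pics/s13.png",cv2.resize(s[170:280,165:275],None,fx=5.4,fy=5.4,interpolation=2))
E
```

```text
t 18.37 p [0.4454 0.3603 0.1896] yaw 18.66 ydir [-0.e+00  2.e-04 -1.e+00] j7 -13.6 F [ 0.2   0.05 -3.17] T [-0.035  0.025 -0.018] gap 0.4496
```

View pics/s13.png

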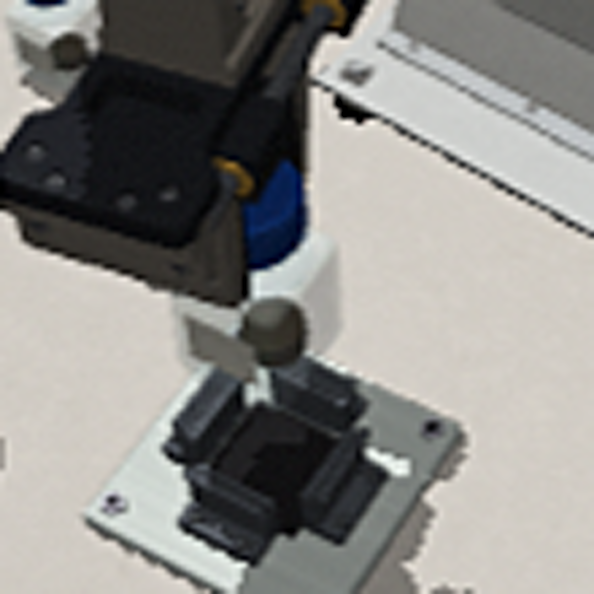

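View pics/t13r.png

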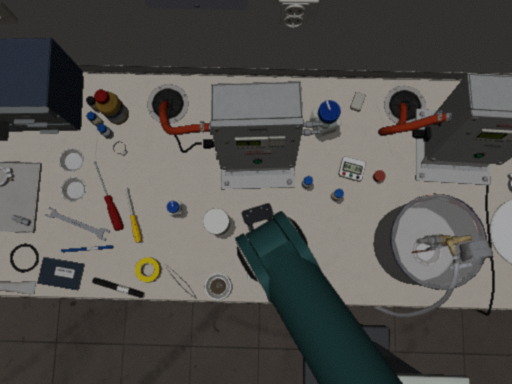

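apply_moves:
  deltas:
    - {"x":0,"y":0,"z":0,"rx":0,"ry":-4,"rz":0}
    - {"x":0,"y":0,"z":0,"rx":0,"ry":-6,"rz":0}
    - {"x":0,"y":0,"z":0,"rx":0,"ry":-7,"rz":0}
    - {"x":0,"y":0,"z":0,"rx":0,"ry":-7,"rz":0}
    - {"x":0,"y":0,"z":0,"rx":0,"ry":-7,"rz":0}

```text
clock: 18.88
tool_pos: [0.4452, 0.36, 0.1887]
eef_rot: [-0.664, 0.665, -0.242, 0.242]
wrist_force: [-0.6, -0.4, -2.0]
finger_gap: 0.449
```

apply_moves:
  deltas:
    - {"x":0,"y":0,"z":0,"rx":0,"ry":-7,"rz":0}
    - {"x":0,"y":0,"z":0,"rx":0,"ry":-7,"rz":0}
    - {"x":0,"y":0,"z":0,"rx":0,"ry":-7,"rz":0}
    - {"x":0,"y":0,"z":0,"rx":0,"ry":-7,"rz":0}
    - {"x":0,"y":0,"z":0,"rx":0,"ry":-7,"rz":0}

```text
clock: 19.3
tool_pos: [0.4453, 0.3599, 0.1887]
eef_rot: [-0.706, 0.707, -0.031, 0.031]
wrist_force: [-0.6, -0.1, -2.2]
finger_gap: 0.45
```

apply_moves:
  deltas:
    - {"x":0,"y":0,"z":0,"rx":0,"ry":-7,"rz":0}
    - {"x":0,"y":0,"z":0,"rx":0,"ry":-7,"rz":0}
    - {"x":0,"y":0,"z":0,"rx":0,"ry":-7,"rz":0}
    - {"x":0,"y":0,"z":0,"rx":0,"ry":-7,"rz":0}
    - {"x":0,"y":0,"z":0,"rx":0,"ry":-4,"rz":0}

```text
clock: 19.72
tool_pos: [0.4453, 0.3599, 0.1887]
eef_rot: [-0.687, 0.688, 0.164, -0.165]
wrist_force: [0.9, -0.9, -2.2]
finger_gap: 0.449
```

apply_moves:
  deltas:
    - {"x":0,"y":0,"z":0,"rx":0,"ry":-4,"rz":0}
    - {"x":0,"y":0,"z":0,"rx":0,"ry":0,"rz":0}
    - {"x":0,"y":0,"z":0,"rx":0,"ry":0,"rz":0}
    - {"x":0,"y":0,"z":0,"rx":0,"ry":0,"rz":0}

```text
clock: 20.05
tool_pos: [0.4455, 0.3601, 0.1891]
eef_rot: [-0.682, 0.682, 0.186, -0.186]
wrist_force: [-1.0, 0.7, -2.2]
finger_gap: 0.451
```

```bash
python3 st.py
python3 - <<'E'
from cell import snapshot
import cv2,numpy as np
s=snapshot("scene");cv2.imwrite("pics/s14r.png",s)
cv2.imwrite("pics/s14.png",cv2.resize(s[185:250,180:260],None,fx=9,fy=9,interpolation=2))
E
```

```text
t 20.05 p [0.4455 0.3601 0.1891] yaw 120.54 ydir [-5.e-04 -5.e-04 -1.e+00] j7 78.6 F [-0.97  0.71 -2.21] T [0.022 0.039 0.002] gap 0.451
```

View pics/s14.png

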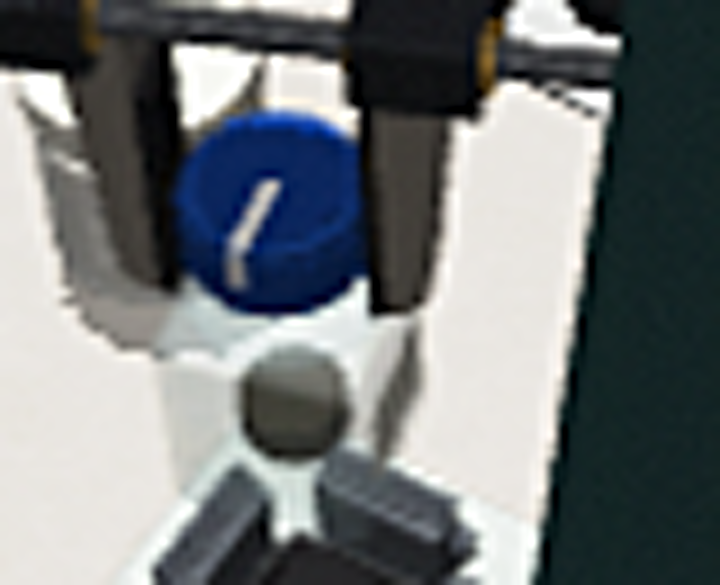

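Run:
```python
from h import *
f=lambda x,y:(180+(x+.5)/9-.5,185+(y+.5)/9-.5)
A,B=onz("scene",f(274,182),.1936),onz("scene",f(238,247),.1936);d=B-A;print(A,B,np.linalg.norm(d),np.degrees(np.arctan2(d[1],d[0]))%360)
s=cv2.imread("pics/s14r.png")
g=s[195:262,185:250].astype(float); 
c=cv2.createCLAHE(4,(4,4)).apply(cv2.cvtColor(s,cv2.COLOR_BGR2GRAY))
cv2.imwrite("pics/s15.png",cv2.resize(c[215:265,185:245],None,fx=12,fy=12,interpolation=2))
```

```text
[0.44549266 0.36166184 0.1936    ] [0.42807733 0.35569847 0.1936    ] 0.018408026554324372 198.90226052755693
```

View pics/s15.png

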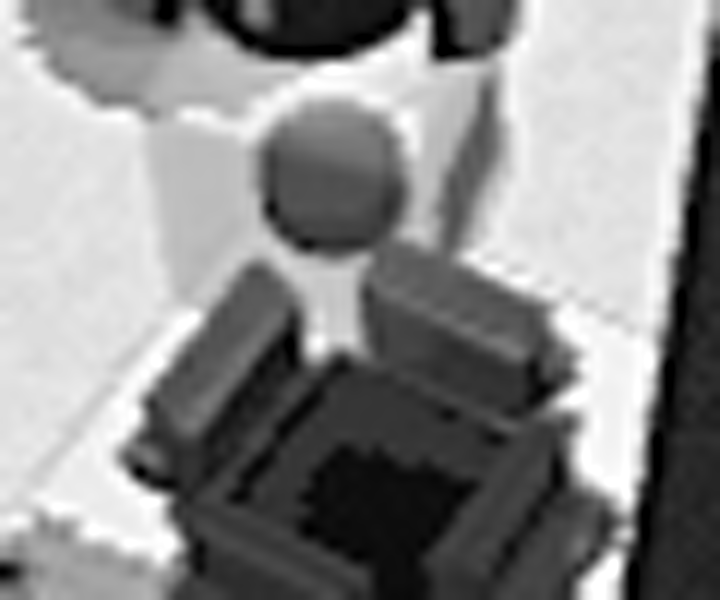

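Run:
```python
import cv2
s=cv2.imread("pics/s13r.png");cv2.imwrite("pics/s16.png",cv2.resize(s[215:250,190:235],None,fx=16,fy=16,interpolation=2))
```

```text
(no output)
```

View pics/s16.png

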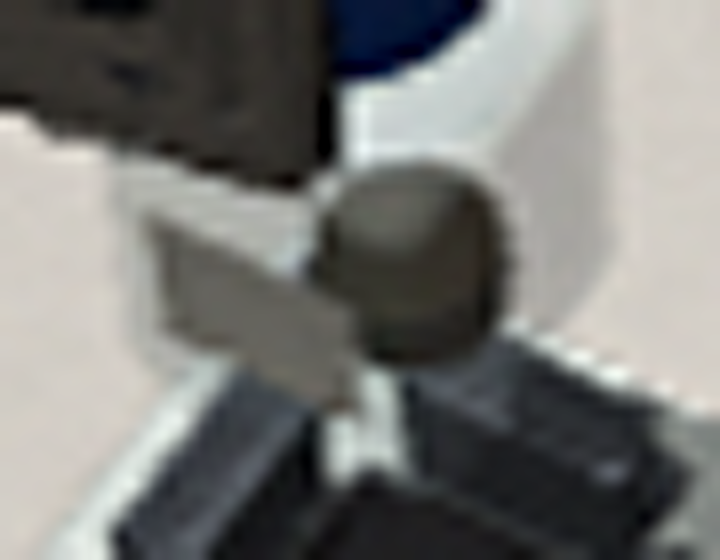

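Run:
```python
from h import *
f=lambda x,y:(190+(x+.5)/16-.5,215+(y+.5)/16-.5)
for a,b,z in(((168,322),(343,408),.1082),((155,222),(353,312),.1252)):
    A,B=onz("scene",f(*a),z),onz("scene",f(*b),z);d=B-A;print(A.round(4),B.round(4),np.linalg.norm(d),np.degrees(np.arctan2(d[1],d[0]))+90)
```

```text
[0.4227 0.376  0.1082] [0.427  0.3498 0.1082] 0.026531744231645882 9.27749506539989
[0.4251 0.3785 0.1252] [0.4305 0.3499 0.1252] 0.029085874869796347 10.799459959626034
```

```bash
python3 - <<'E'
import cv2,numpy as np
for n in("scene","top"):
    pass
a=cv2.imread("pics/scene0.png").astype(int);b=cv2.imread("pics/s13r.png").astype(int);c=cv2.imread("pics/top0.png").astype(int);d=cv2.imread("pics/t13r.png").astype(int)
for nm,x,y in(("v1",307,180),("v3",338,193),("jar",212,221),("puck",218,286),("vialL",172,207)): print(nm,"top diff",np.abs(c[y-8:y+8,x-8:x+8]-d[y-8:y+8,x-8:x+8]).mean().round(1))
from cell import ticket
import subprocess;print(subprocess.run(["python3","st.py"],capture_output=True,text=True).stdout)
E
cat > /dev/null
python3 - <<'E'
from cell import ticket
print(ticket.close_job())
E
```

```text
v1 top diff 6.9
v3 top diff 6.8
jar top diff 9.6
puck top diff 5.0
vialL top diff 6.3
t 20.1 p [0.4455 0.3601 0.1892] yaw 120.56 ydir [-4.e-04 -5.e-04 -1.e+00] j7 78.6 F [ 0.11 -0.01 -2.55] T [0.125 0.054 0.001] gap 0.4495

the job is handed in; nothing more can be done
None
```

The bottle is capped a quarter turn open and held upright by its cap above the block. The job was handed in at about 20 s of the 67 s allowed.

**What I did:**
- I picked the bottle up by its cap at 30 N and lowered it into the pocket until the floor took about 5 N.
- I turned the cap clockwise about 210° (including the bottle's play in the pocket) until it stopped hard at about 0.74 N m.
- I backed it off about 96° at the tool to take up that play plus a quarter turn, then lifted straight up without letting go.
- I then turned the gripper, with the bottle in it, about 102° in the air so that the white line came into view. It finished at that angle rather than the one it was lifted at.

**Last checks:**
- **Position:** the bottle's underside is about 96 mm above the bench, clear of the 43 mm jaws. The tool is vertical to within 0.1°, and about 2.5 N hangs from it.
- **Cap grip:** the white line is where the gripper's turning predicts, so the cap did not slip in the fingers.
- **Cap opening:** the line against the bottle's label gives about 87° open. Working from the hard stop and the assumed play gives about 84°, so it may be a few degrees short of a full quarter turn.
- **Bystanders:** in the overhead pictures from before and after, both vials, the puck and the jar show only small differences (mean 5 to 10 grey levels). The jar's is the largest. I did not re-measure their positions.

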